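Take the hot lid off the soil steriliser with the lid lifter

TASK

The batch in the soil steriliser is done: take the orange-handled lid lifter from its sloping cradle, lift the hot blue lid off the drum by its red loop, keeping it level and balanced, and set it down gently, flat and centred on the round terracotta slab. Then unhook the lifter and put it back in its cradle as it was. Touch the lid only with the lifter, never with the hand or arm, and do not bump the lamp above the drum or disturb the pot, the spray bottle and the trowel.

Things in the scene. Friction and masses are not known exactly. Their poses are not given: they have to be found in the camera images.
- lifter_grip (a point): Centre of the orange handle of the lid lifter (195 mm long, 0.2 kg): where to grip it. Axes: z up the shank from foot to handle, x the way the foot's prongs point, square to the shank. Handle 22 mm wide across its flat sides (y), 24 mm in x, 85 mm long (z -45 to +40 mm); back of handle and foot level at x -12 mm. Shank 10 mm thick, at x -7 mm. Pose not reported while held.
- lifter_notch (a point): Inner corner of the lifter's L foot, 149 mm down z and 6 mm back in x from the handle's centre; same axes. Foot: upright plate 44 mm wide, 36 mm tall, 6 mm thick, just behind this point, and two prongs 8 mm wide, 6 mm thick at y +-18 mm, just below it, reaching to x +26 mm. Leaning back 32 degrees (prongs away from the robot, rising) the L is a V that holds a bar; upright, a bar slides off.
- lifter: The same lifter; origin at the underside of the foot, 155 mm down its z and 9 mm back in its x from the handle's centre; same axes.
- lid: Hot lid, about 0.32 kg (varies): blue disc 176 mm across, 6 mm thick, with an aluminium step below it 144 mm across, 8 mm deep, that sits inside the drum's mouth with 7 mm of play all round. Origin at the centre of the step's underside, z up. Upper face at z 14 mm.
- lid_loop (a point): Centre of the straight bar at the top of the lid's red loop, 69 mm above the lid's origin, on its axis. The bar lies along y, 10 mm thick; the two upright legs stand at y +-46 mm, so 82 mm is free between them and 50 mm between the lid's upper face and the bar. The lid's x points away from the robot, square to the loop: prongs enter the loop along +x.
- steriliser: Fixed soil steriliser; origin on the bench under the drum's axis, its front (-x) to the robot. Steel drum 170 mm across, rim at 90 mm height, walls 6 mm; the lid's origin lies 82 mm up while it is on. Control box and a 18 mm mast on the far side (x 94 to 143 mm).
- lamp: White lamp on an arm from the mast, fixed to the steriliser and sharing its origin and axes: a bar 40 mm by 220 mm by 24 mm, x -50 to -10 mm, y -110 to +110 mm, underside at 398 mm height. It hangs over the near part of the lid, so the hand has to come in leaning back towards the robot (about 32 degrees from vertical). Its arm runs from there to the mast at about 425 mm height.
- slab: Fixed round terracotta slab, 190 mm across, 20 mm high; origin on the bench.
- slab_top (a point): Centre of the slab's upper face. With the lid resting on it the loop's bar is 69 mm above this point.
- cradle_home (a point): Where the handle's centre lies when the lifter is home. Axes: x level, away from the robot, z up. The ramp leans 32 degrees from vertical, top towards the robot; the lifter lies on it on its back, prongs up, foot on a ledge 36 mm deep. Lift it out square to the ramp (forward and up), or along it first. It goes back the same way.
- cradle: The fixed yellow cradle on a dark foot plate 150 by 90 mm; origin on the bench, 25 mm in x beyond and 166 mm below the handle's centre. Two cheeks 26 mm high stand 6 mm either side of the lifter's foot plate, up to 40 mm from the ledge; two flared pins 28 mm high (20 mm gap) stand beside the shank 80 mm from the ledge. Under the handle runs only a strip 12 mm wide.
- green_pot: Green plant pot with seedling, 94 mm across, 85 mm tall (leaves to 130), origin under its centre. Leave alone.
- spray_bottle: White spray bottle with orange head, 72 mm across, 178 mm tall, origin under its centre. Leave alone.
- trowel: Hand trowel, 220 mm long, 24 mm high, lying on the bench along its x, wooden handle to -x, origin under its middle. Leave alone.

How it is judged:
By the outcome, as a careful person would: the job done as asked, in the order asked, and still so for the second after the job is handed in, with the robot touching nothing.
It also fails if it takes over 72 s, if anything falls off the work surface, if the arm or the gripper's body presses on something with over 40 N, if the wrist force passes 120 N, or if a joint passes its speed limit or range.

ROBOT

A 6-joint arm with a two-finger parallel gripper is mounted at the origin on the work surface. World frame = base frame: x ahead of the robot, y to its left, z up, the work surface at z = 0. Lengths are in m, angles in degrees, forces in N, time in s.
With the tool pointing down it reaches from about 0.35 to 0.875 m from the base axis. Payload 4.2 kg.
Tool frame: the origin (TCP) lies on the front face of the gripper's body, between the roots of the fingers; the fingertips stand 70 mm ahead of it and the grasp point (between the pads) lies 51 mm ahead of it; x points along the fingers, y is the direction in which the jaws open and shut, and the axes are right-handed (so a half turn about x gives the same grasp; the last joint's range is limited). The gripper opens to 87 mm and grips with 3 to 60 N. Pads are 19 mm wide; open, the fingers measure 117 mm over their backs; the gripper's body (75 mm by 190 mm) begins 51 mm behind the grasp point.
Start: joints at [-50.157, 22.042, 0.453, 0, -68.411, -14.817], TCP at [0.264, -0.566, 0.292] pointing down, gripper open.
Joint ranges: [-179.83, 179.83], [-69.29, 118.12], [-61.27, 80.66], [-181.25, 117.63], [-171.15, -9.14], [-177.46, 177.46]. Speed limits (degrees/s): [159.86, 159.86, 180, 180, 180, 180].

INTERFACE

Orientations are given as a 3x3 rotation matrix whose columns are the frame's x, y, z axes.
In Python, from station import r, viewer, spotter gives the robot as it stands.
- The arm moves only by the tool move_arm, never from a script. Its argument "series" is a list that holds one entry, the list of rows, each a list of 7 numbers: the turn, a rotation vector about the world's x, y, z scaled (see below), then the shift along the world's x, y, z scaled (see below), then the opening, from 0 (shut) to 1 (fully open). A call has 1 to 20 rows; each row shifts and turns the pose as measured when the row begins; what a row does not reach is not made up. The controller multiplies each number of a shift by 60 mm and each number of a turn by 8 degrees. A row lasts 1/8 s, in which the tool goes at most 62.5 mm and 10.7 degrees, less where a joint would pass 70% of its speed; a pose out of reach is approached as far as the arm can. A call with a number of a shift or a turn outside -1 to 1 is refused whole. A call with a gripper value outside its range is refused whole. The fingers move at their own pace and stop on an object; the grip force is fixed at half the most. Time passes only in rows, so rows that do not move let the fingers close. It gives the time, the measured TCP pose, the force and the opening at its end, in the units of the state.
- r.sense(): the state, without advancing time (a new reading comes with each control period).
- viewer.capture(name): name is "scene" or "side" or "wrist"; returns (picture, depth): 384x512x3 uint8, red, green, blue; 384x512 float32, m along the optical axis (not along the pixel's ray), 0 where there is no reading.
- viewer.camera_params(name): a dict with "mtx" (3x3 intrinsics, pixels), "dist_coeffs" ([k1, k2, p1, p2, k3] as OpenCV has them; the pictures are not rectified), "pose" (4x4, takes a point from camera to world coordinates). Camera axes: x right, y down, z forward; pixel columns grow to the right and rows downward; lengths in m; the calibration is good to about 2 mm. A picture is of the moment at which its call begins: read the wrist's pose just before it. camera_params takes no time and is no camera call; for the wrist camera it gives the pose at the moment of the call.
- r.finish_job(): hands the job in, once; it reports no verdict.
Trained networks look in the newest picture that a camera, given by its name, has taken for a name from the list of things; names that differ only in an ending like _2 or _b are one class to them, and where a whole thing is asked for, a point or a joint stands for the part that bears it (a point fixed in the world has none). Each returns a list of dicts, best first, with "conf" (0 to 1); they miss things now and then, are a little off and sometimes report something else, mostly with a low value. They report only what shows in the picture. A call takes as long as a camera call.
- spotter.find_in(camera, name): "centre" ([column, row] in pixels, amid what is visible of it).
- spotter.trace(camera, name): "mask" (384x512 bool, what is visible of it) and "centre" ([column, row] in pixels, amid what is visible of it).
The state is a dict: "time_s": time; "joints": joint angles; "joint_velocities": joint speeds; "effort": joint torques, N m; "tcp_pos": TCP position; "ee_rot": TCP orientation; "wrist_force": force on the tool from outside, world axes, zero at the start; "moment": the same for the moment, N m; "gripper_width": opening from 0.0 (shut) to 1.0 (fully open).
Only numpy, scipy, OpenCV 4.12 (cv2) and the standard library are available. Lean on these libraries where they do the work, as an engineer would, in place of code of your own. Each camera call takes 0.05 s, during which the arm holds its last target.

## Working session

There is one attempt and no reset: what is moved stays moved. The work goes in short steps, Python scripts to look and compute and a tool call to move; the robot and the scene stay as the last step left them, time stands still between calls to the robot, and variables do not carry over. Pictures are saved under pics/ and viewed, and the job is handed in when it is done.

Besides the shell and the picture viewer there is one more tool, called in YAML: its name, and indented under it one key for each argument. move_arm: Moves the arm, as the interface text tells. Its arguments: {"type":"object","properties":{"series":{"type":"array","items":{"type":"array","items":{"type":"array","items":{"type":"number","minimum":-1,"maximum":1}}}}},"required":["series"]}

```bash
ls; mkdir -p pics; python3 - <<'E'
from station import r,viewer,spotter
import cv2,json
s=r.sense();print(s)
for c in ["scene","side","wrist"]:
    p,d=viewer.capture(c);cv2.imwrite(f"pics/{c}0.png",p[:,:,::-1])
    k=viewer.camera_params(c);print(c,k)
E
```

```text
pics
{'time_s': 0.0, 'joints': array([-5.01573224e+01,  2.20908102e+01,  3.79018292e-01, -2.99328803e-02,
       -6.84114551e+01, -1.48155232e+01]), 'joint_velocities': array([-0.00999912, -0.03741499, -0.03699559,  0.13614042,  0.06181815,
        0.03896018]), 'effort': array([ 7.49117316e-04, -3.90667534e+01,  1.87409449e+01,  4.22008216e+00,
        1.09063962e-02, -1.91254526e-04]), 'tcp_pos': array([ 0.26422433, -0.56589422,  0.29115128]), 'ee_rot': array([[-1.00513317e-03, -4.22871981e-01,  9.06188875e-01],
       [ 1.96279474e-03,  9.06186753e-01,  4.22873168e-01],
       [-9.99997569e-01,  2.20370661e-03, -8.08274592e-05]]), 'wrist_force': array([-0.41583605, -0.08033843,  0.17764888]), 'moment': array([-0.0092559 , -0.04317897, -0.00290066]), 'gripper_width': 0.9985206417855683}
scene {'mtx': array([[441.38297754,   0.        , 242.9568053 ],
       [  0.        , 441.38297754, 192.06549203],
       [  0.        ,   0.        ,   1.        ]]), 'dist_coeffs': array([-0.1181148,  0.       ,  0.       ,  0.       ,  0.       ]), 'pose': array([[ 0.24787002,  0.78584068, -0.56
[... 524 characters left out ...]
49069 ],
       [-0.61906037,  0.62181026, -0.47970435,  0.41025752],
       [-0.00795627, -0.61575551, -0.78789711,  0.76466802],
       [ 0.        ,  0.        ,  0.        ,  1.        ]])}
wrist {'mtx': array([[330.06964633,   0.        , 250.45393828],
       [  0.        , 330.06964633, 193.82853389],
       [  0.        ,   0.        ,   1.        ]]), 'dist_coeffs': array([0.00714141, 0.        , 0.        , 0.        , 0.        ]), 'pose': array([[-0.42163629,  0.8741562 ,  0.24098501,  0.19844431],
       [ 0.90676277,  0.40587809,  0.11421143, -0.59751287],
       [ 0.00202809,  0.26667192, -0.96378523,  0.38414252],
       [ 0.        ,  0.        ,  0.        ,  1.        ]])}
```

View pics/scene0.png

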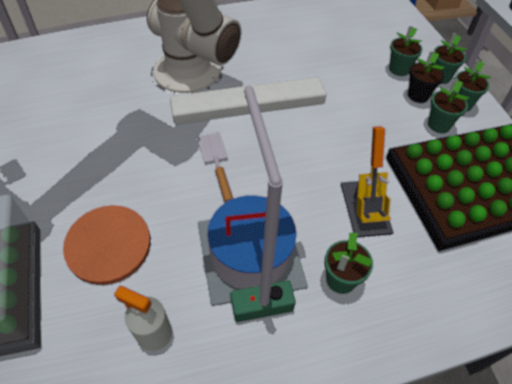

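View pics/side0.png

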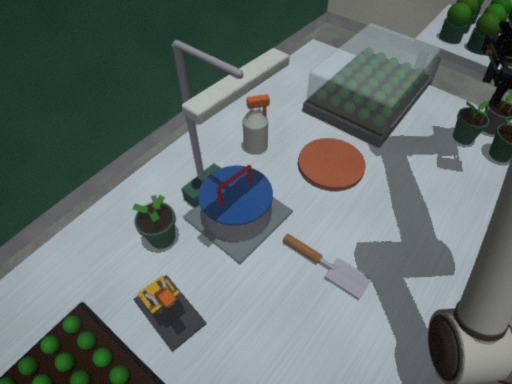

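View pics/wrist0.png

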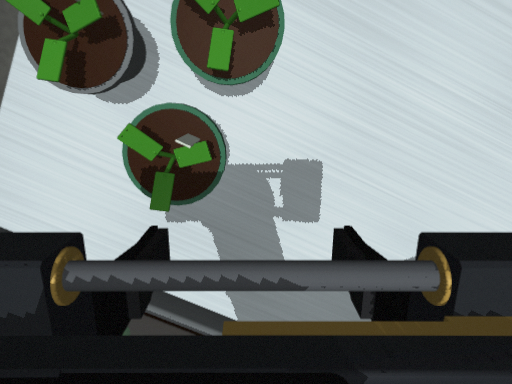

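The scene picture shows the lifter in its cradle at about (375,185), the lid at (250,235), the slab at (107,243), the lamp bar at (248,100), the trowel at (220,170), the pot at (348,265) and the bottle at (148,318). Next I'll measure.

```bash
cat > h.py <<'E'
import numpy as np,cv2
from station import r,viewer,spotter
def pts(cam,mask,d,k=None):
    k=k or viewer.camera_params(cam)
    v,u=np.nonzero(mask&(d>0))
    n=cv2.undistortPoints(np.stack([u,v],1).astype(float)[:,None],k["mtx"],k["dist_coeffs"])[:,0]
    z=d[v,u];P=np.c_[n*z[:,None],z]
    return P@k["pose"][:3,:3].T+k["pose"][:3,3],np.stack([u,v],1)
def proj(cam,P):
    k=viewer.camera_params(cam);T=np.linalg.inv(k["pose"])
    rv=cv2.Rodrigues(T[:3,:3])[0]
    return cv2.projectPoints(np.asarray(P,float).reshape(-1,3),rv,T[:3,3],k["mtx"],k["dist_coeffs"])[0][:,0]
E
python3 - <<'E'
from h import *
np.set_printoptions(precision=4,suppress=True)
import pickle
out={}
for c in ["scene","side"]:
    p,d=viewer.capture(c)
    for n in ["lifter","lid","lid_loop","steriliser","lamp","slab","cradle","green_pot","spray_bottle","trowel"]:
        t=spotter.trace(c,n)
        for q in t[:2]:
            P,_=pts(c,q["mask"],d)
            if len(P)<5: continue
            print(c,n,round(q["conf"],2),np.round(q["centre"]),len(P),"med",np.median(P,0),"lo",np.percentile(P,2,axis=0),"hi",np.percentile(P,98,axis=0))
        if t: out[c,n]=t[0]["mask"]
    out[c]=(p,d)
pickle.dump(out,open("m.pkl","wb"))
E
```

```text
scene lifter 0.85 [376. 168.] 1061 med [0.5743 0.3123 0.1219] lo [0.523  0.2886 0.0322] hi [0.6383 0.3343 0.2023]
scene lid 0.91 [247. 236.] 4452 med [0.6426 0.0123 0.0965] lo [ 0.5595 -0.0526  0.0933] hi [0.7158 0.1046 0.155 ]
scene lid_loop 0.95 [245. 232.] 4500 med [0.6426 0.0126 0.0965] lo [ 0.5593 -0.0526  0.0932] hi [0.7159 0.1051 0.1551]
scene lid_loop 0.75 [376. 166.] 1048 med [0.5734 0.3117 0.1359] lo [0.5251 0.2841 0.0348] hi [0.6377 0.3287 0.203 ]
scene steriliser 0.76 [268. 213.] 11247 med [0.6905 0.0127 0.368 ] lo [ 0.5848 -0.0763  0.008 ] hi [0.7803 0.1223 0.4338]
scene lamp 0.97 [258. 105.] 5151 med [0.6226 0.0175 0.4223] lo [ 0.5894 -0.0786  0.4043] hi [0.7611 0.1278 0.4345]
scene slab 0.63 [107. 245.] 5488 med [ 0.5503 -0.2699  0.0204] lo [ 0.4569 -0.3549  0.0079] hi [ 0.6314 -0.1854  0.0236]
scene slab 0.32 [377. 167.] 1113 med [0.5754 0.3122 0.1185] lo [0.5217 0.2859 0.0333] hi [0.638  0.3342 0.2028]
scene cradle 0.6 [366. 203.] 2245 med [0.6026 0.2969 0.0237] lo [0.5197 0.2636 0.0016] hi [0.6667 0.3439 0.1096]
scene cradle 0.24 [247. 233.] 4676 med [0.6442 0.0123 
[... 1831 characters left out ...]
e 0.74 [168. 314.] 2479 med [0.5642 0.3236 0.0102] lo [0.517  0.267  0.0059] hi [0.6543 0.3597 0.1096]
side green_pot 0.83 [157. 219.] 1608 med [0.7295 0.1993 0.0848] lo [0.6978 0.1514 0.007 ] hi [0.7798 0.2337 0.1261]
side green_pot 0.68 [256. 125.] 1358 med [ 0.7434 -0.184   0.0993] lo [ 0.7226 -0.3164 -0.0004] hi [ 0.8366 -0.1629  0.1775]
side spray_bottle 0.71 [257. 124.] 1377 med [ 0.7438 -0.1842  0.0992] lo [ 0.7226 -0.3484 -0.0007] hi [ 0.8597 -0.1629  0.1775]
side trowel 0.81 [341. 272.] 1466 med [0.348  0.0129 0.0116] lo [ 0.2849 -0.0195  0.0056] hi [0.4928 0.0377 0.0235]
side trowel 0.28 [167. 316.] 2408 med [0.5634 0.3243 0.0101] lo [0.5174 0.2686 0.0059] hi [0.652  0.36   0.1089]
```

```bash
cat > fit.py <<'E'
from h import *
import pickle
from scipy.optimize import least_squares
from scipy.spatial.transform import Rotation as R
np.set_printoptions(precision=4,suppress=True)
def box(P,c,h):
    q=np.abs(P-np.array(c))-np.array(h)
    return np.linalg.norm(np.maximum(q,0),axis=1)+np.minimum(q.max(1),0)
def cyl(P,c,rad,hh):
    q=np.c_[np.hypot(P[:,0]-c[0],P[:,1]-c[1])-rad,np.abs(P[:,2]-c[2])-hh]
    return np.linalg.norm(np.maximum(q,0),axis=1)+np.minimum(q.max(1),0)
# lifter in grip frame
def lifter(P):
    return np.min([box(P,(0,0,-.0025),(.012,.011,.0425)),
      box(P,(-.007,0,-.085),(.005,.005,.07)),
      box(P,(-.009,0,-.137),(.003,.022,.018)),
      box(P,(.004,.018,-.152),(.016,.004,.003)),box(P,(.004,-.018,-.152),(.016,.004,.003))],0)
def lid(P):
    return np.min([cyl(P,(0,0,.011),.088,.003),cyl(P,(0,0,.004),.072,.004),
      box(P,(0,0,.069),(.005,.046,.005)),box(P,(0,.046,.042),(.005,.005,.03)),box(P,(0,-.046,.042),(.005,.005,.03))],0)
def lamp(P): return box(P,(-.03,0,.410),(.02,.11,.012))
def slab(P): return cyl(P,(0,0,.01),.095,.01)
def fit(f,P,x0,rot,w=.004):
    # x: pos(3), rotvec part (world) applied on R0
    R0=x0[1]
    def un(x):
        rv=np.zeros(3)
        if rot=="full": rv=x[3:6]
        elif rot=="yaw": rv=np.array([0,0,x[3]])
        return x[:3],(R.from_rotvec(rv)*R0)
    def res(x):
        p,q=un(x); return f(q.inv().apply(P-p))
    n={"full":6,"yaw":4,"none":3}[rot]
    x=np.r_[x0[0],np.zeros(n-3)]
    s=least_squares(res,x,loss="soft_l1",f_scale=.002,x_scale=np.r_[[.01]*3,[.1]*(n-3)])
    p,q=un(s.x);d=res(s.x)
    return p,q,np.median(np.abs(d)),np.mean(np.abs(d)<.004)
E
cat > a.py <<'E'
from fit import *
o=pickle.load(open("m.pkl","rb"))
def cloud(c,n,er=0):
    m=o[c,n].astype(np.uint8)
    if er: m=cv2.erode(m,np.ones((3,3)))
    return pts(c,m>0,o[c][1])[0]
tilt=R.from_euler("y",-32,degrees=True) # z leans to -x
I=R.identity()
for nm,f,x0,rot,key in [("lifter",lifter,([.54,.31,.166],tilt),"full","lifter"),("lid",lid,([.64,.02,.082],I),"yaw","lid"),
   ("slab",slab,([.545,-.27,0],I),"none","slab"),("lamp",lamp,([.64,.02,0],I),"yaw","lamp")]:
    cs=[cloud(c,key) for c in ("scene","side")]
    if nm=="lamp": cs=[c[c[:,0]<.655] for c in cs]
    for lab,P in (("scene",cs[0]),("side",cs[1]),("both",np.r_[cs[0],cs[1]])):
        p,q,e,fr=fit(f,P,x0,rot)
        print(nm,lab,p,q.as_euler("zyx",degrees=True),len(P),"med",e,"in",fr)
E
python3 a.py
```

```text
lifter scene [0.5456 0.3194 0.1669] [-10.1528 -31.4671  -5.6267] 1061 med 0.0009048633876391089 in 0.9707822808671065
lifter side [0.5474 0.319  0.1652] [ -7.8728 -32.094   -5.293 ] 304 med 0.0005123072069685127 in 1.0
lifter both [0.5466 0.3192 0.1655] [-10.2385 -31.4567  -5.5461] 1365 med 0.0008627265139889515 in 0.9758241758241758
lid scene [0.6381 0.0236 0.0825] [ 1.7165  0.     -0.    ] 4452 med 0.0009461905363695178 in 0.9964061096136568
lid side [0.6386 0.0271 0.0806] [-7.3266  0.     -0.    ] 3479 med 0.0007278629269954857 in 0.9997125610807703
lid both [0.6379 0.0266 0.0817] [-7.7594  0.     -0.    ] 7931 med 0.0010863568017003963 in 0.9957130248392384
slab scene [ 0.5394 -0.272   0.0006] [ 0.  0. -0.] 5488 med 0.0009671253683557895 in 0.9938046647230321
slab side [ 0.5408 -0.2714 -0.0015] [ 0.  0. -0.] 2784 med 0.0008796660891499872 in 0.9946120689655172
slab both [ 0.5397 -0.2719 -0.0001] [ 0.  0. -0.] 8272 med 0.0011383106465564508 in 0.9839216634429401
lamp scene [0.6371 0.0226 0.0006] [-3.06  0.   -0.  ] 4322 med 0.0005972597916250044 in 0.9368347987043035
lamp side [ 0.6388  0.0232 -0.001 ] [-3.507  0.    -0.   ] 2960 med 0.0005556524441161469 in 0.9283783783783783
lamp both [0.6379 0.0233 0.    ] [-3.3101  0.     -0.    ] 7282 med 0.0009084589149483402 in 0.9347706673990662
```

```bash
cat > b.py <<'E'
from a import *
print('----')
L=np.r_[cloud("scene","lifter"),cloud("side","lifter")]
for P in (cloud("scene","lifter"),cloud("side","lifter"),L):
    print("lifter yaw-only",*[x if not hasattr(x,'as_euler') else x.as_euler("zyx",degrees=True) for x in fit(lifter,P,([.546,.319,.166],tilt),"yaw")])
# red loop
for c in ("scene","side"):
    p,d=o[c]; hsv=cv2.cvtColor(p,cv2.COLOR_RGB2HSV)
    red=((hsv[...,0]<6)|(hsv[...,0]>172))&(hsv[...,1]>150)&(hsv[...,2]>50)&cv2.dilate(o[c,"lid"].astype(np.uint8),np.ones((5,5))).astype(bool)
    P,_=pts(c,red,d); T=P[(P[:,2]>.105)&(P[:,2]<.165)]
    def loop(Q): return np.min([box(Q,(0,0,.069),(.005,.046,.005)),box(Q,(0,.046,.042),(.005,.005,.03)),box(Q,(0,-.046,.042),(.005,.005,.03))],0)
    print(c,len(T),*[x if not hasattr(x,'as_euler') else x.as_euler("zyx",degrees=True) for x in fit(loop,T,([.638,.024,.082],I),"yaw")])
    B=T[T[:,2]>.14]; 
    if len(B)>5:
        ln=cv2.fitLine(B[:,:2].astype(np.float32),cv2.DIST_L2,0,.001,.001)[:,0]; print("bar",len(B),B.mean(0),ln, "yaw",np.degrees(np.arctan2(-ln[0],ln[1])),B[:,1].min(),B[:,1].max())
    # cradle footplate / steriliser plate
    m=o[c,"cradle"]; P,_=pts(c,m,d); P=P[(P[:,2]<.012)]
    print("foot",cv2.minAreaRect((P[:,:2]*1000).astype(np.float32)))
    m=o[c,"trowel"]; P,_=pts(c,m,d); print("trowel",cv2.minAreaRect((P[:,:2]*1000).astype(np.float32)))
E
python3 b.py | sed -n '/----/,$p'
```

```text
----
lifter yaw-only [0.5456 0.3194 0.1668] [-10.6325 -31.5558  -5.6111] 0.0009072155159112385 0.9698397737983034
lifter yaw-only [0.5474 0.319  0.1653] [ -9.8413 -31.6195  -5.1966] 0.000497737328530091 1.0
lifter yaw-only [0.5465 0.3192 0.1655] [-10.4715 -31.5692  -5.5268] 0.0008668396471400736 0.9758241758241758
scene 148 [0.6386 0.0219 0.0816] [ 1.7993  0.     -0.    ] 0.0008746255440591584 0.9932432432432432
bar 122 [0.6377 0.0103 0.1546] [0.116  0.9933 0.6377 0.0103] yaw -6.6595826 -0.02216907147714274 0.048877944110578095
foot ((577.9365844726562, 324.8089599609375), (113.05120086669922, 182.8983154296875), 81.17079162597656)
trowel ((392.1651916503906, 6.878347396850586), (219.59446716308594, 56.54541015625), 0.642079770565033)
side 152 [0.6389 0.0266 0.0803] [-7.1743  0.     -0.    ] 0.000570460992165673 1.0
bar 109 [0.6365 0.0356 0.153 ] [0.1313 0.9913 0.6365 0.0356] yaw -7.5474653 -0.017252938994134215 0.07745009147678628
foot ((594.4429321289062, 311.78521728515625), (89.65895080566406, 158.60406494140625), 80.90583038330078)
trowel ((394.9196472167969, 6.8526763916015625), (225.15638732910156, 69.90633392333984), 1.8111369609832764)
```

```bash
python3 - <<'E'
import cv2
a=cv2.imread("pics/scene0.png");b=cv2.imread("pics/side0.png")
import numpy as np
A=cv2.resize(a[100:300,190:420],None,fx=3,fy=3,interpolation=cv2.INTER_CUBIC)
cv2.imwrite("pics/z1.png",A)
cv2.imwrite("pics/z2.png",cv2.resize(b[140:350,120:320],None,fx=2.8,fy=2.8,interpolation=cv2.INTER_CUBIC))
E
```

```text
(no output)
```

View pics/z1.png

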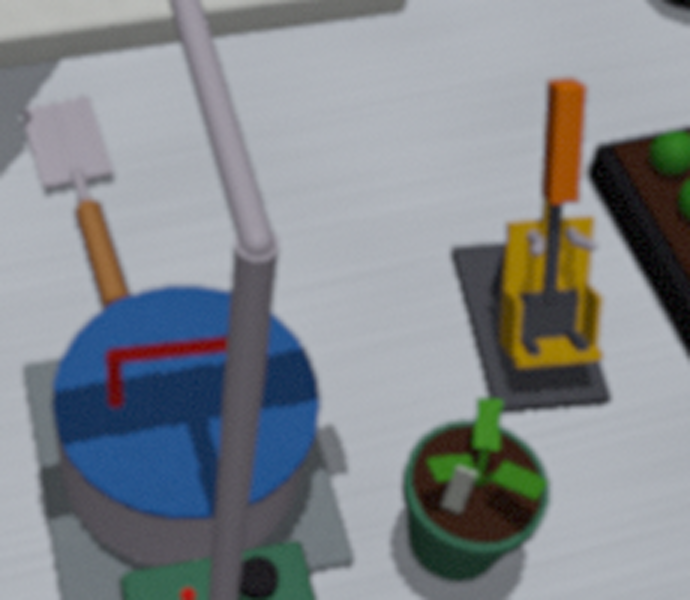

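View pics/z2.png

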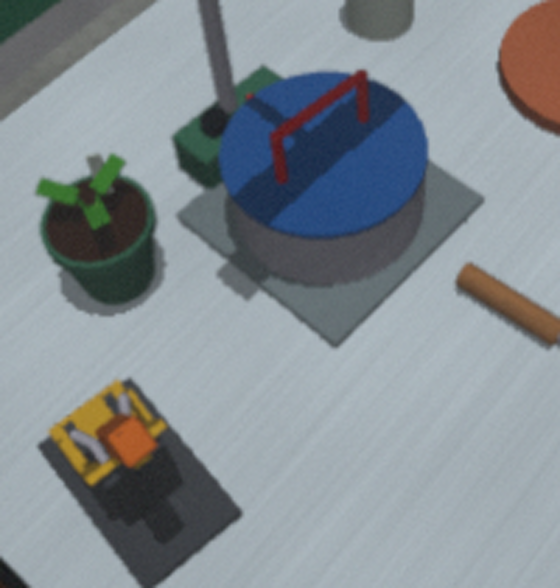

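```bash
cat >> h.py <<'E'
from scipy.spatial.transform import Rotation as R
def toolrot(yaw,lean=32):
    # tool x forward-down at lean from vertical, y level, z forward-up
    return R.from_euler("ZY",[yaw,-lean],degrees=True)*R.from_matrix(np.array([[0,0,1],[0,1,0],[-1,0,0]]).astype(float))
def go(p,rot,nmin=1,smax=.9):
    s=r.sense();dp=(np.asarray(p)-s["tcp_pos"])/.06
    rv=np.degrees((rot*R.from_matrix(s["ee_rot"]).inv()).as_rotvec())/8
    n=max(nmin,int(np.ceil(max(abs(dp).max(),abs(rv).max())/smax)))
    print("t",round(s["time_s"],2),"tcp",np.round(s["tcp_pos"],4),"n",n,"turn",np.round(rv/n,3),"shift",np.round(dp/n,3))
E
cat > c.py <<'E'
from a import *
print("----")
L=np.r_[cloud("scene","lifter"),cloud("side","lifter")]
for P in (cloud("scene","lifter"),cloud("side","lifter"),L):
    p,q,e,_=fit(lifter,P,([.546,.319,.166],tilt),"yaw"); print("L",p,q.as_euler("ZYX",degrees=True),e)
    p,q,e,_=fit(lifter,P,([.546,.319,.166],tilt),"full"); print("Lfull",p,q.as_euler("ZYX",degrees=True),e)
for P in (cloud("scene","lid"),cloud("side","lid"),np.r_[cloud("scene","lid"),cloud("side","lid")]):
    p,q,e,_=fit(lid,P,([.638,.024,.082],R.from_euler("z",-7.2,degrees=True)),"none"); print("lid",p,e)
from h import toolrot,go
print(toolrot(-10).as_matrix())
Q=toolrot(-10); tcp=np.array([.5466,.3192,.1658])-.051*Q.as_matrix()[:,0]
print("grip tcp",tcp,"pre",tcp-.09*Q.as_matrix()[:,0])
go(tcp-.09*Q.as_matrix()[:,0],Q)
E
python3 c.py | sed -n '/----/,$p'
```

```text
----
L [0.5456 0.3194 0.1668] [ -9.0459 -32.       0.    ] 0.0009072155159112385
Lfull [0.5456 0.3194 0.1669] [ -8.471  -31.9138  -0.3334] 0.0009048517809598228
L [0.5474 0.319  0.1653] [ -8.3689 -32.      -0.    ] 0.000497737328530091
Lfull [0.5474 0.3189 0.1652] [ -6.4566 -32.3849  -0.9564] 0.0005044573804524888
L [0.5465 0.3192 0.1655] [ -8.9081 -32.      -0.    ] 0.0008668396471400736
Lfull [0.5466 0.3192 0.1655] [ -8.6259 -31.8896  -0.1858] 0.0008626800699223398
lid [0.6367 0.0255 0.0825] 0.0009203344082237552
lid [0.6386 0.0271 0.0806] 0.0007272093387342962
lid [0.6379 0.0267 0.0817] 0.001087980148507057
[[ 0.5219  0.1736  0.8352]
 [-0.092   0.9848 -0.1473]
 [-0.848   0.      0.5299]]
grip tcp [0.52   0.3239 0.2091] pre [0.473  0.3322 0.2854]
t 1.25 tcp [ 0.2644 -0.5663  0.2922] n 17 turn [ 0.031 -0.237 -0.251] shift [ 0.205  0.881 -0.007]
```

move_arm:
  series:
    - [[0.03, -0.22, -0.23, 0.35, 0.83, 0, 1], [0.03, -0.22, -0.23, 0.35, 0.83, 0, 1], [0.03, -0.22, -0.23, 0.35, 0.83, 0, 1], [0.03, -0.22, -0.23, 0.35, 0.83, 0, 1], [0.03, -0.22, -0.23, 0.35, 0.83, 0, 1], [0.03, -0.22, -0.23, 0.35, 0.83, 0, 1], [0.03, -0.22, -0.23, 0.35, 0.83, 0, 1], [0.03, -0.22, -0.23, 0.35, 0.83, 0, 1], [0.03, -0.22, -0.23, 0.35, 0.83, 0, 1], [0.03, -0.22, -0.23, 0.04, 0.83, 0, 1], [0.03, -0.22, -0.23, 0.04, 0.83, 0, 1], [0.03, -0.22, -0.23, 0.04, 0.83, 0, 1], [0.03, -0.22, -0.23, 0.04, 0.83, 0, 1], [0.03, -0.22, -0.23, 0.04, 0.83, 0, 1], [0.03, -0.22, -0.23, 0.04, 0.83, 0, 1], [0.03, -0.22, -0.23, 0.04, 0.83, 0, 1], [0.03, -0.22, -0.23, 0.04, 0.83, 0, 1], [0.03, -0.22, -0.23, 0.04, 0.83, 0, 1]]

```text
time_s: 3.5
tcp_pos: [0.5074, 0.3425, 0.3328]
ee_rot: [[0.475, 0.131, 0.87], [-0.069, 0.991, -0.111], [-0.877, -0.007, 0.48]]
wrist_force: [0.2, -0.3, 0.8]
gripper_width: 1.002
```

```bash
cat > d.py <<'E'
from h import *
Q=toolrot(-8.9);X=Q.as_matrix()[:,0]
g=np.array([.5466,.3192,.1658])-.051*X
go(g-.09*X,Q)
p,d=viewer.capture("wrist");cv2.imwrite("pics/w1.png",p[:,:,::-1])
t=spotter.trace("wrist","lifter");print([(round(q["conf"],2),q["centre"]) for q in t])
if t:
    from fit import fit,lifter
    P,_=pts("wrist",t[0]["mask"],d);print(len(P),P.min(0),P.max(0))
    tilt=R.from_euler("ZY",[-9,-32],degrees=True)
    a,q,e,f=fit(lifter,P,([.546,.319,.166],tilt),"yaw");print(a,q.as_euler("ZYX",degrees=True),e,f)
E
python3 d.py
```

```text
t 3.5 tcp [0.5074 0.3425 0.3328] n 1 turn [-0.01  -0.414 -0.172] shift [-0.578 -0.196 -0.79 ]
[(0.94, [227.4, 140.6])]
1328 [0.5169 0.3063 0.0018] [0.6969 0.3376 0.207 ]
[0.5495 0.3239 0.1674] [ -5.0284 -32.      -0.    ] 0.0005503742792276403 0.963855421686747
```

View pics/w1.png

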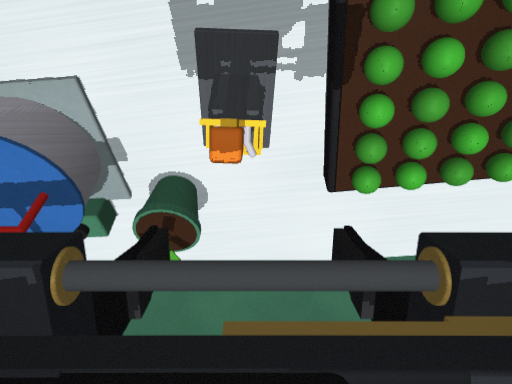

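The wrist view shows the handle's end at about (226,142), in the cradle. I'll correct the pose to the stand-off point and re-measure once the arm is still.

move_arm:
  series:
    - [[0, -0.21, -0.09, -0.29, -0.1, -0.4, 1], [0, -0.21, -0.09, -0.29, -0.1, -0.4, 1], [0, 0, 0, 0, 0, 0, 1]]

```text
time_s: 3.98
tcp_pos: [0.4997, 0.3192, 0.313]
ee_rot: [[0.464, 0.117, 0.878], [-0.065, 0.993, -0.098], [-0.883, -0.012, 0.468]]
wrist_force: [-0.1, -1.0, 0.9]
gripper_width: 0.995
```

```bash
sed -i s/w1.png/w2.png/ d.py; python3 d.py
```

```text
t 3.98 tcp [0.4997 0.3192 0.313 ] n 1 turn [ 0.014 -0.515 -0.273] shift [-0.449  0.192 -0.46 ]
[(0.18, [185.8, 226.3])]
3149 [0.5175 0.1604 0.0007] [0.7731 0.2733 0.2493]
[0.6561 0.2387 0.1871] [-27.448 -32.      0.   ] 0.015076410858337334 0.18100984439504605
```

```bash
python3 -c "
from h import *
s=r.sense();print(s['joints'],s['joint_velocities'],s['time_s'],s['tcp_pos'],s['ee_rot'])"
```

```text
[  55.00288833   11.27556623  -27.90318622   37.30902311  -43.54751623
 -177.40387158] [ 0.37726113  0.42368092  1.69792982  0.21073297 -0.07141068 -0.04350893] 4.075 [0.50036822 0.32068184 0.31422608] [[ 0.46577247  0.11568642  0.8773099 ]
 [-0.06282728  0.9932389  -0.09761777]
 [-0.88267137 -0.00965132  0.46989159]]
```

View pics/w2.png

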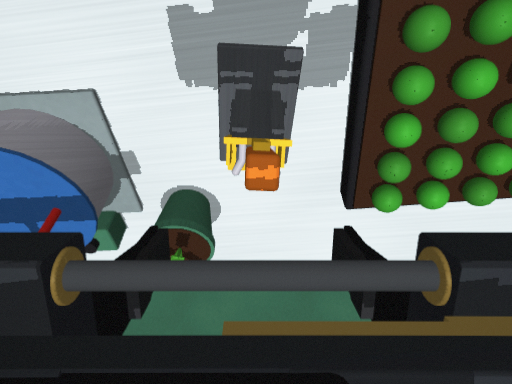

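The wrist shows the handle at (262,170), and joint 6 is pinned at its -177° limit. I need a quick kinematic model to choose which half-turn to grip with.

```bash
cat > kin.py <<'E'
import numpy as np
from scipy.spatial.transform import Rotation as R
from scipy.optimize import least_squares
rx=lambda a:R.from_euler("x",a,degrees=True);ry=lambda a:R.from_euler("y",a,degrees=True);rz=lambda a:R.from_euler("z",a,degrees=True)
def ori(j,s4=1,s6=1): return rz(j[0])*ry(j[1]-j[2])*rx(s4*j[3])*ry(-j[4])*rx(s6*j[5])
E
python3 - <<'E'
from kin import *
np.set_printoptions(precision=3,suppress=True)
j0=[-50.157,22.09,.379,-.03,-68.411,-14.8155];j1=[55.003,11.276,-27.903,37.309,-43.5475,-177.404]
E0=np.array([[-1.00513317e-03, -4.22871981e-01,  9.06188875e-01],[ 1.96279474e-03,  9.06186753e-01,  4.22873168e-01],[-9.99997569e-01,  2.20370661e-03, -8.08274592e-05]])
E1=np.array([[ 0.46577247,0.11568642,0.8773099],[-0.06282728,0.9932389,-0.09761777],[-0.88267137,-0.00965132,0.46989159]])
for a in (1,-1):
  for b in (1,-1):
    print(a,b);print((ori(j0,a,b).inv()*R.from_matrix(E0)).as_rotvec(degrees=True),(ori(j1,a,b).inv()*R.from_matrix(E1)).as_rotvec(degrees=True))
E
```

```text
1 1
[-60.347  -0.04    0.042] [-140.611  -46.99    46.991]
1 -1
[-89.978  -0.03    0.054] [-136.071  -48.058   43.889]
-1 1
[-60.369   0.001   0.001] [-95.192   0.      0.   ]
-1 -1
[-90.      0.001   0.001] [-90.  -0.   0.]
```

```bash
cat >> kin.py <<'E'
def wrist(j1,pf,Rt):
    # returns j4,j5,j6 with j5<0 : Rx(-j4)Ry(-j5)Rx(-j6-90)
    M=((rz(j1)*ry(pf)).inv()*Rt).as_matrix()
    b=np.degrees(np.arccos(np.clip(M[0,0],-1,1))) # -j5=b>0
    a=np.degrees(np.arctan2(M[1,0],-M[2,0])); c=np.degrees(np.arctan2(M[0,1],M[0,2]))
    w=lambda x:(x+180)%360-180
    return w(-a),-b,w(-c-90)
def j1of(tcp,Rt,L=.158,off=.16):
    w=tcp-L*Rt.as_matrix()[:,0]; rr=np.hypot(*w[:2])
    return np.degrees(np.arctan2(w[1],w[0])+np.arcsin(off/rr)),np.sqrt(rr**2-off**2),w[2]
E
python3 - <<'E'
from kin import *
from h import toolrot
E1=R.from_matrix(np.array([[ 0.46577247,0.11568642,0.8773099],[-0.06282728,0.9932389,-0.09761777],[-0.88267137,-0.00965132,0.46989159]]))
print(wrist(55.003,39.18,E1))
for lean in (20,32,45):
  for yaw,p in ((-8.9,[.5466,.3192,.1658]),(-7.2,[.559,.0267,.277]),(-7,[.46,-.27,.22])):
    Q=toolrot(yaw,lean);t=np.array(p)-.051*Q.as_matrix()[:,0];j1,x,z=j1of(t,Q)
    print(lean,yaw,np.round((j1,x,z),3),[np.round(wrist(j1,pf,Q)) for pf in (30,40,50,60)])
    if lean==32: print(' B',[np.round(wrist(j1,pf,Q*rx(180))) for pf in (30,40,50,60)])
E
```

```text
(np.float64(37.30982034660508), np.float64(-43.5465764210782), np.float64(-177.4050690050646))
20 -8.9 [50.787  0.557  0.362] [array([  22.,  -52., -162.]), array([  26.,  -43., -168.]), array([  32.,  -34., -176.]), array([ 43., -26., 172.])]
20 -7.2 [23.262  0.462  0.473] [array([  15.,  -44., -130.]), array([  18.,  -34., -134.]), array([  25.,  -25., -142.]), array([  39.,  -16., -157.])]
20 -7 [-13.923   0.44    0.416] [array([ -4., -40., -81.]), array([ -5., -30., -79.]), array([ -7., -20., -77.]), array([-13., -10., -71.])]
32 -8.9 [54.434  0.528  0.343] [array([  38.,  -51., -175.]), array([ 44., -43., 176.]), array([ 53., -37., 164.]), array([ 65., -31., 149.])]
 B [array([ 38., -51.,   5.]), array([ 44., -43.,  -4.]), array([ 53., -37., -16.]), array([ 65., -31., -31.])]
32 -7.2 [25.945  0.422  0.454] [array([  29.,  -36., -144.]), array([  38.,  -28., -154.]), array([  55.,  -21., -172.]), array([ 82., -17., 159.])]
 B [array([ 29., -36.,  36.]), array([ 38., -28.,  26.]), array([ 55., -21.,   8.]), array([ 82., -17., -21.])]
32 -7 [-14.597   0.403   0.397] [array([ -8., -28., -76.]), array([-13., -19., -72.]), array([-26.,  -9., -58.]), array([-114.,   -4.,   30.])]
 B [array([ -8., -28., 104.]), array([-13., -19., 108.]), array([-26.,  -9., 122.]), array([-114.,   -4., -150.])]
45 -8.9 [58.176  0.502  0.314] [array([ 54., -54., 172.]), array([ 61., -48., 161.]), array([ 69., -44., 148.]), array([ 80., -41., 134.])]
45 -7.2 [28.944  0.383  0.425] [array([  52.,  -32., -165.]), array([ 67., -27., 178.]), array([ 88., -25., 155.]), array([109., -26., 132.])]
45 -7 [-15.359   0.369   0.368] [array([-21., -16., -63.]), array([-48.,  -8., -36.]), array([-128.,   -8.,   45.]), array([-158.,  -16.,   75.])]
```

Gripping with the half turn (y_tool → −y) keeps joint 6 mid-range everywhere, so I'll flip the hand about its own axis.

move_arm:
  series:
    - [[-0.466, 0.063, 0.883, -0.05, 0.02, 0.05, 1], [-0.466, 0.063, 0.883, -0.05, 0.02, 0.05, 1], [-0.466, 0.063, 0.883, -0.05, 0.02, 0.05, 1], [-0.466, 0.063, 0.883, -0.05, 0.02, 0.05, 1], [-0.466, 0.063, 0.883, -0.05, 0.02, 0.05, 1], [-0.466, 0.063, 0.883, -0.05, 0.02, 0.05, 1], [-0.466, 0.063, 0.883, -0.05, 0.02, 0.05, 1], [-0.466, 0.063, 0.883, -0.05, 0.02, 0.05, 1], [-0.466, 0.063, 0.883, -0.05, 0.02, 0, 1], [-0.466, 0.063, 0.883, -0.05, 0.02, 0, 1], [-0.466, 0.063, 0.883, 0, 0, 0, 1], [-0.466, 0.063, 0.883, 0, 0, 0, 1], [-0.466, 0.063, 0.883, 0, 0, 0, 1], [-0.466, 0.063, 0.883, 0, 0, 0, 1], [-0.466, 0.063, 0.883, 0, 0, 0, 1], [-0.466, 0.063, 0.883, 0, 0, 0, 1], [-0.466, 0.063, 0.883, 0, 0, 0, 1], [-0.466, 0.063, 0.883, 0, 0, 0, 1], [-0.466, 0.063, 0.883, 0, 0, 0, 1], [-0.466, 0.063, 0.883, 0, 0, 0, 1]]

```text
time_s: 6.58
tcp_pos: [0.472, 0.3302, 0.3498]
ee_rot: [[0.459, -0.337, -0.822], [-0.051, -0.933, 0.355], [-0.887, -0.121, -0.446]]
wrist_force: [0.7, -0.4, 0.2]
gripper_width: 1.003
```

```bash
cat > e.py <<'E'
from h import *
from kin import *
import sys
np.set_printoptions(precision=3,suppress=True)
s=r.sense();print("J",s["joints"].tolist(),"P",s["tcp_pos"].tolist())
BETA=38
Q=toolrot(-8.9,BETA)*rx(180);X=Q.as_matrix()[:,0]
g=np.array([.5466,.3192,.1658])-.051*X
if __name__=="__main__":
    back=float(sys.argv[1]); print("target",g-back*X); go(g-back*X,Q,nmin=int(sys.argv[2]))
E
python3 e.py .09 1
```

```text
J [58.76216681471231, 8.223910103261078, -25.406744482184862, 33.606310542098505, -49.20571389380797, -11.03196870578754] P [0.47197466383901615, 0.33022047539681126, 0.34975577327626384]
target [0.461 0.333 0.277]
t 6.58 tcp [0.472 0.33  0.35 ] n 2 turn [-0.597 -0.577  0.64 ] shift [-0.093  0.02  -0.607]
```

move_arm:
  series:
    - [[-0.4, -0.38, 0.43, -0.06, 0.01, -0.4, 1], [-0.4, -0.38, 0.43, -0.06, 0.01, -0.4, 1], [-0.4, -0.38, 0.43, -0.06, 0.01, -0.4, 1], [0, 0, 0, 0, 0, 0, 1]]

```text
time_s: 7.08
tcp_pos: [0.4613, 0.3329, 0.2793]
ee_rot: [[0.613, -0.145, -0.777], [-0.089, -0.989, 0.115], [-0.785, -0.001, -0.619]]
wrist_force: [0.6, -0.8, 0.5]
gripper_width: 0.997
```

```bash
python3 e.py .09 1; python3 - <<'E'
from h import *
p,d=viewer.capture("wrist");cv2.imwrite("pics/w3.png",p[:,:,::-1])
t=spotter.trace("wrist","lifter");print([(round(q["conf"],2),q["centre"]) for q in t])
from fit import fit,lifter
tilt=R.from_euler("ZY",[-9,-32],degrees=True)
for q in t[:1]:
    P,_=pts("wrist",q["mask"],d);P=P[(P[:,2]>.03)]
    for m in ("yaw","full"):
        a,w,e,f=fit(lifter,P,([.546,.319,.166],tilt),m);print(a,w.as_euler("ZYX",degrees=True),e,f)
E
```

```text
J [56.28368475454937, 10.32405307356306, -42.94373506237716, 65.37900415675622, -37.95674943564435, -28.722092877350313] P [0.4613300528378704, 0.332875411613314, 0.279292143978621]
target [0.461 0.333 0.277]
t 7.08 tcp [0.461 0.333 0.279] n 1 turn [-0.004  0.034 -0.069] shift [-0.008 -0.004 -0.04 ]
[(0.88, [251.6, 206.3]), (0.68, [329.1, 75.4])]
[0.5485 0.3205 0.1699] [ -8.6219 -32.       0.    ] 0.0003703437991034509 0.9848326359832636
[0.5486 0.3205 0.1699] [ -8.4501 -32.7018  -0.1033] 0.00039226359216878786 0.9848326359832636
```

View pics/w3.png

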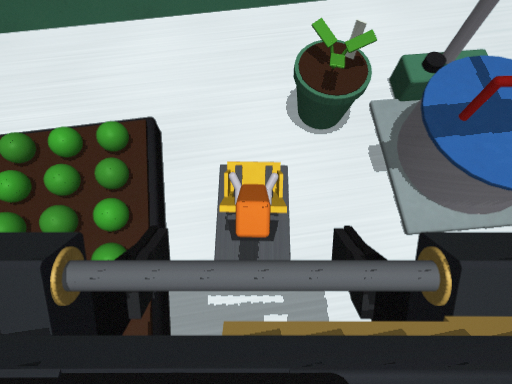

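The handle sits at (254,212), centred between the fingers (about 250). The wrist-camera fit agrees within 2–4 mm, so I'll advance along the handle and close.

move_arm:
  series:
    - [[0, 0.01, -0.01, 0.18, -0.02, -0.24, 1], [0, 0.01, -0.02, 0.18, -0.02, -0.24, 1], [0, 0.01, -0.02, 0.18, -0.02, -0.24, 1], [0, 0, -0.02, 0.18, -0.02, -0.24, 1], [0, 0, 0, 0.18, -0.02, -0.24, 1], [0, 0, 0, 0, 0, 0, 1]]

```text
time_s: 7.92
tcp_pos: [0.526, 0.3356, 0.2249]
ee_rot: [[0.625, -0.164, -0.763], [-0.074, -0.986, 0.15], [-0.777, -0.037, -0.628]]
wrist_force: [0.8, -0.8, 0.3]
gripper_width: 0.997
```

```bash
python3 e.py 0 1; python3 - <<'E'
from h import *
p,d=viewer.capture("wrist");cv2.imwrite("pics/w4.png",p[:,:,::-1])
E
```

```text
J [44.364991432377316, 17.708170145637826, -42.9767352482019, 85.74164293544608, -29.434941469791287, -42.48856131012473] P [0.5260327344280027, 0.3355971399420517, 0.2249499183786939]
target [0.516 0.324 0.206]
t 7.92 tcp [0.526 0.336 0.225] n 1 turn [-0.244  0.159  0.068] shift [-0.174 -0.192 -0.316]
```

View pics/w4.png

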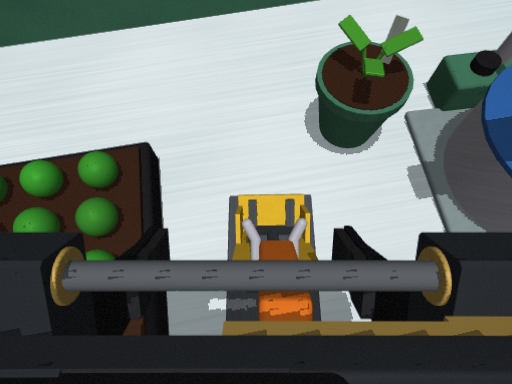

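```bash
cat > kfit.py <<'E'
from kin import *
np.set_printoptions(precision=4,suppress=True)
D=[([-50.1573,22.0908,.379,-.0299,-68.4114,-14.8155],[.26422,-.56589,.29115]),
([55.00288833,11.27556623,-27.90318622,37.30902311,-43.54751623,-177.40387158],[0.50036822,0.32068184,0.31422608]),
([58.76216681471231,8.223910103261078,-25.406744482184862,33.606310542098505,-49.20571389380797,-11.03196870578754],[0.47197466383901615,0.33022047539681126,0.34975577327626384]),
([56.28368475454937,10.32405307356306,-42.94373506237716,65.37900415675622,-37.95674943564435,-28.722092877350313],[0.4613300528378704,0.332875411613314,0.279292143978621]),
([44.364991432377316,17.708170145637826,-42.9767352482019,85.74164293544608,-29.434941469791287,-42.48856131012473],[0.5260327344280027,0.3355971399420517,0.2249499183786939])]
def fk(j,x):
    A=rz(j[0]);B=A*ry(j[1]);C=A*ry(j[1]-j[2]);E=C*rx(-j[3]);F=E*ry(-j[4])
    return A.apply([x[0],x[1],x[2]])+B.apply([x[3],0,x[4]])+C.apply([x[5],0,x[6]])+F.apply([x[7],0,x[8]])
def res(x): return np.r_[np.concatenate([(fk(j,x)-np.array(p)) for j,p in D]),1e-5*(x-x0)]
x0=np.array([0,-.0,.2,0,.4,.4,0,.15,0])
s=least_squares(res,x0)
if __name__=="__main__":
    print(s.x);print(res(s.x)[:3*len(D)].reshape(-1,3)*1000)
E
python3 kfit.py
```

```text
[ 0.1632 -0.1604 -0.1715 -0.1251  0.7118 -0.008   0.1438  0.3838  0.2433]
[[ -0.761    0.0623  -3.7731]
 [ -0.843   20.1348  17.4438]
 [ -5.1807 -10.2532  -6.8066]
 [  1.8454  -0.0867  -9.1074]
 [  2.8934 -10.0719   2.2434]]
```

```bash
cat >> kfit.py <<'E'
def fk(j,x):
    A=rz(j[0]);B=A*ry(j[1]);C=A*ry(j[1]-j[2]);E=C*rx(-j[3]);F=E*ry(-j[4])
    return A.apply([x[0],x[1],x[2]])+B.apply([x[3],0,x[4]])+C.apply([x[5],0,x[6]])+F.apply([x[7],x[9],x[8]])+E.apply([0,0,x[10]])
x0=np.array([0,-.08,.2,0,.4,.4,0,.15,0,-.08,0])
def res(x): return np.r_[np.concatenate([(fk(j,x)-np.array(p)) for j,p in D]),1e-5*(x-x0)]
s=least_squares(res,x0)
if __name__=="__main__":
    print(s.x);print(res(s.x)[:3*len(D)].reshape(-1,3)*1000)
E
python3 kfit.py | tail -6
```

```text
-0.1598  0.    ]
[[ 0.0003 -0.      0.0002]
 [-0.     -0.0001 -0.0001]
 [-0.     -0.0005 -0.0003]
 [ 0.0004  0.0006  0.0005]
 [-0.0004 -0.0002 -0.0003]]
```

```bash
python3 kfit.py | tail -8 | head -3; cat > ik.py <<'E'
from kfit import *
from h import toolrot
LO=np.array([-179.83,-69.29,-61.27,-181.25,-171.15,-177.46]);HI=np.array([179.83,118.12,80.66,117.63,-9.14,177.46])
def ik(p,Rt,seed):
    def f(j):
        e=(ori(j,-1,-1)*rx(-90)).inv()*Rt
        return np.r_[(fk(j,s.x)-p)*10,e.as_rotvec()]
    q=least_squares(f,np.clip(seed,LO+.1,HI-.1),bounds=(LO,HI),x_scale=30)
    return q.x,np.linalg.norm(q.fun)
def best(p,Rt,seeds):
    out=[]
    for sd in seeds:
        j,e=ik(np.array(p),Rt,sd)
        if e<1e-3 and not any(np.allclose(j,o,atol=1) for o in out): out.append(j)
    return out
if __name__=="__main__":
    rng=np.random.default_rng(0)
    seeds=[np.array(d[0]) for d in D]+[rng.uniform(LO*.7,HI*.7) for _ in range(25)]
    for lean in (32,38):
      for yaw,p in ((-8.9,[.5466,.3192,.1658]),(-7.2,[.563,.036,.274]),(-7.2,[.563,.036,.334]),(-7.2,[.465,-.262,.163]),(-30,[.475,-.235,.163]),(15,[.467,-.292,.163])):
        Q=toolrot(yaw,lean)*rx(180);t=np.array(p)-.051*Q.as_matrix()[:,0]
        print(lean,yaw,p)
        for j in best(t,Q,seeds): print("    ",np.round(j,1))
E
python3 ik.py
```

```text
[  2.8934 -10.0719   2.2434]]
[ 0.     -0.      0.1606  0.      0.5649  0.4218 -0.      0.2368 -0.
 -0.1598  0.    ]
32 -8.9 [0.5466, 0.3192, 0.1658]
     [ 47.6  18.3 -40.9  67.6 -28.5 -26.9]
32 -7.2 [0.563, 0.036, 0.274]
     [ 24.5   1.6 -40.8  40.9 -25.2  24.3]
32 -7.2 [0.563, 0.036, 0.334]
     [ 26.9  -1.2 -32.2  30.7 -35.6  34.3]
32 -7.2 [0.465, -0.262, 0.163]
     [-14.8   8.1 -34.2 -14.3 -16.4 110.2]
32 -30 [0.475, -0.235, 0.163]
32 15 [0.467, -0.292, 0.163]
     [-29.7  13.7 -18.3 -35.6 -39.7 158.8]
38 -8.9 [0.5466, 0.3192, 0.1658]
     [ 43.8  18.1 -45.1  87.5 -29.3 -43.1]
38 -7.2 [0.563, 0.036, 0.274]
     [ 15.3   0.1 -49.9  73.3 -14.2  -0.8]
38 -7.2 [0.563, 0.036, 0.334]
     [ 24.8  -3.  -40.4  46.6 -26.7  20.4]
38 -7.2 [0.465, -0.262, 0.163]
     [-17.6   7.7 -32.7 -28.2 -13.7 125.7]
38 -30 [0.475, -0.235, 0.163]
38 15 [0.467, -0.292, 0.163]
     [-34.4  14.  -17.8 -45.5 -40.9 170.1]
```

```bash
sed -i 's/BETA=38/BETA=32/; s/\.5466,\.3192,\.1658/.547,.3194,.167/' e.py; python3 e.py 0.02 1
```

```text
J [44.414127672811354, 17.64728630459322, -42.95363935894062, 85.73004678614782, -29.44367126936153, -42.485665038759656] P [0.5258513931408992, 0.3360660731051638, 0.22577759636703537]
target [0.51  0.325 0.227]
t 7.97 tcp [0.526 0.336 0.226] n 2 turn [-0.066  0.453  0.039] shift [-0.134 -0.09   0.012]
```

move_arm:
  series:
    - [[-0.03, 0.23, 0.02, -0.07, -0.045, 0.006, 1], [-0.03, 0.23, 0.02, -0.07, -0.045, 0.006, 1], [-0.03, 0.23, 0.02, -0.07, -0.045, 0.006, 1], [-0.03, 0.23, 0.02, -0.07, -0.045, 0.006, 1], [0, 0, 0, 0, 0, 0, 1]]

```text
time_s: 8.6
tcp_pos: [0.5092, 0.3289, 0.2366]
ee_rot: [[0.526, -0.155, -0.836], [-0.069, -0.988, 0.139], [-0.848, -0.015, -0.53]]
wrist_force: [0.0, -0.7, -0.0]
gripper_width: 1.003
```

```bash
python3 e.py 0 1
```

```text
J [50.69079128838358, 15.977279963188028, -39.108797418200346, 60.41912455551394, -31.235365293357052, -21.88302311154404] P [0.5092039067725562, 0.3288582194781512, 0.23664323638868578]
target [0.52  0.324 0.21 ]
t 8.6 tcp [0.509 0.329 0.237] n 1 turn [-0.106  0.021  0.001] shift [ 0.185 -0.088 -0.44 ]
```

move_arm:
  series:
    - [[-0.03, 0.01, 0, 0.06, -0.03, -0.15, 1], [-0.03, 0.01, 0, 0.06, -0.03, -0.15, 1], [-0.03, 0, 0, 0.06, -0.03, -0.15, 1], [0, 0, 0, 0, 0, 0, 1]]

```text
time_s: 9.1
tcp_pos: [0.5204, 0.3236, 0.2089]
ee_rot: [[0.525, -0.154, -0.837], [-0.079, -0.988, 0.132], [-0.847, -0.003, -0.531]]
wrist_force: [0.9, -0.5, 0.5]
gripper_width: 0.998
```

```bash
python3 e.py 0 1
```

```text
J [47.343438281703584, 18.317292721389624, -41.04981471493568, 68.2131360353079, -28.264762682344763, -27.32034277522696] P [0.5203657130904508, 0.3235996275100976, 0.20891184905008225]
target [0.52  0.324 0.21 ]
t 9.1 tcp [0.52  0.324 0.209] n 1 turn [-0.021  0.012 -0.005] shift [-0.001 -0.     0.022]
```

In position to within 1 mm; closing now.

move_arm:
  series:
    - [[0, 0, 0, 0, 0, 0, 0], [0, 0, 0, 0, 0, 0, 0], [0, 0, 0, 0, 0, 0, 0], [0, 0, 0, 0, 0, 0, 0], [0, 0, 0, 0, 0, 0, 0], [0, 0, 0, 0, 0, 0, 0]]

```text
time_s: 9.85
tcp_pos: [0.5205, 0.324, 0.2098]
ee_rot: [[0.526, -0.154, -0.836], [-0.078, -0.988, 0.133], [-0.847, -0.005, -0.532]]
wrist_force: [0.2, 0.1, 0.0]
gripper_width: 0.403
```

```bash
python3 - <<'E'
from h import *
s=r.sense();print(s["time_s"],s["tcp_pos"],s["ee_rot"].tolist(),s["wrist_force"],s["moment"],s["gripper_width"])
p,d=viewer.capture("wrist");cv2.imwrite("pics/w5.png",p[:,:,::-1])
E
```

```text
9.85 [0.52046941 0.32403568 0.2098265 ] [[0.5260700826573518, -0.1537056127050904, -0.8364358031288712], [-0.07783916174187701, -0.9881056962678243, 0.13262050332584452], [-0.8468714973549464, -0.0046602173802417326, -0.5317771613578003]] [0.20643811 0.06248487 0.02415898] [ 0.04930631  1.25489065 -0.00794215] 0.40278243927712476
```

View pics/w5.png

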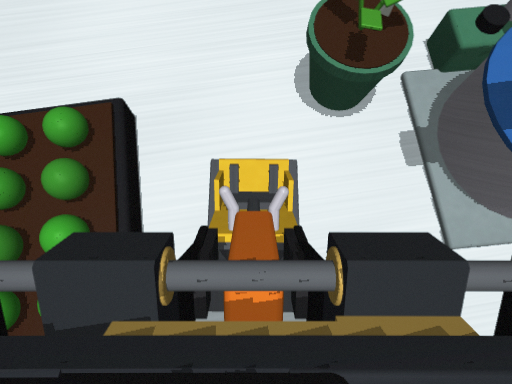

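The fingers are still closing (35 mm), with the handle centred at about (253,265).

move_arm:
  series:
    - [[0, 0, 0, 0, 0, 0, 0], [0, 0, 0, 0, 0, 0, 0], [0, 0, 0, 0, 0, 0, 0], [0, 0, 0, 0, 0, 0, 0]]

```text
time_s: 10.4
tcp_pos: [0.5205, 0.3239, 0.2098]
ee_rot: [[0.526, -0.154, -0.836], [-0.078, -0.988, 0.133], [-0.847, -0.004, -0.532]]
wrist_force: [-0.4, -0.6, -0.6]
gripper_width: 0.252
```

move_arm:
  series:
    - [[0, 0, 0, 0.07, -0.01, 0.045, 0], [0, 0, 0, 0.14, -0.022, 0.09, 0], [0, 0, 0, 0.14, -0.022, 0.09, 0], [0, 0, 0, 0.14, -0.022, 0.09, 0], [0, 0, 0, 0.14, -0.022, 0.09, 0], [0, 0, 0, 0.05, -0.01, 0.15, 0], [0, 0, 0, 0, 0, 0, 0]]

```text
time_s: 11.28
tcp_pos: [0.5588, 0.3164, 0.2393]
ee_rot: [[0.518, -0.151, -0.842], [-0.078, -0.989, 0.129], [-0.852, -0.001, -0.524]]
wrist_force: [-0.1, 0.5, -3.6]
gripper_width: 0.253
```

```bash
cat > w.py <<'E'
from fit import *
from h import *
import sys
def lift_pose(tag,cams=("scene","side","wrist")):
    s=r.sense();ee=R.from_matrix(s["ee_rot"]);tcp=s["tcp_pos"]
    print("t",s["time_s"],"tcp",tcp,"F",s["wrist_force"],"w",s["gripper_width"])
    # expected: lifter rot = ee*rx180*M^-1 , centre = tcp+.051x
    M=R.from_matrix(np.array([[0,0,1],[0,1,0],[-1,0,0]]).astype(float))
    L0=ee*R.from_euler("x",180,degrees=True)*M.inv();c0=tcp+.051*s["ee_rot"][:,0]
    print("exp",c0,L0.as_euler("ZYX",degrees=True))
    allP=[]
    for c in cams:
        p,d=viewer.capture(c);cv2.imwrite(f"pics/{tag}_{c}.png",p[:,:,::-1])
        t=spotter.trace(c,"lifter")
        if not t: print(c,"none");continue
        P,_=pts(c,t[0]["mask"],d)
        loc=L0.inv().apply(P-c0); ok=lifter(loc)<.02
        P=P[ok]
        if len(P)<60: print(c,t[0]["conf"],"few",len(P));continue
        allP.append(P)
        a,w,e,f=fit(lifter,P,(c0,L0),"full");print(c,round(t[0]["conf"],2),len(P),a,w.as_euler("ZYX",degrees=True),"local off",L0.inv().apply(a-c0)*1000,(L0.inv()*w).as_rotvec(degrees=True),e,f)
    if len(allP)>1:
        P=np.concatenate(allP);a,w,e,f=fit(lifter,P,(c0,L0),"full");print("all",len(P),a,w.as_euler("ZYX",degrees=True),"local off",L0.inv().apply(a-c0)*1000,(L0.inv()*w).as_rotvec(degrees=True),e,f)
if __name__=="__main__": lift_pose(sys.argv[1])
E
python3 w.py l1
```

```text
t 11.275 tcp [0.5588 0.3164 0.2393] F [-0.0814  0.5327 -3.6026] w 0.25290667462287403
exp [0.5852 0.3124 0.1959] [ -8.7395 -31.5795   0.0971]
scene 0.72 994 [0.5821 0.3131 0.1955] [ -8.2532 -26.6798  -0.1034] local off [-2.9098  0.2745  1.2767] [0.0364 4.8997 0.4252] 0.0008476893068840967 0.9839034205231388
side none
wrist 0.56 4752 [0.5828 0.3118 0.1949] [ -8.7784 -26.7655   0.0756] local off [-2.4382 -0.9173  0.334 ] [-0.0405  4.8139 -0.0413] 0.00027417807631954696 0.9966329966329966
all 5746 [0.5828 0.3123 0.1949] [ -8.7239 -26.7189   0.0643] local off [-2.5119 -0.3952  0.3661] [-0.0252  4.8607  0.0068] 0.0003507865088152873 0.9949530107901149
```

View pics/l1_wrist.png

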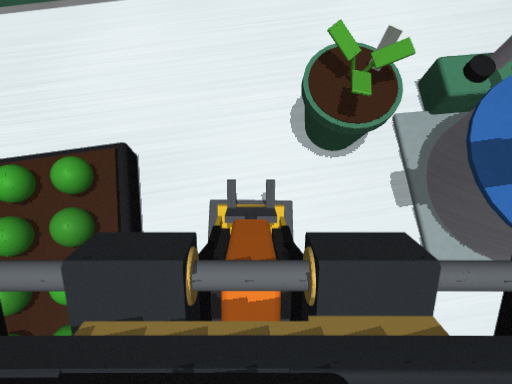

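View pics/l1_scene.png

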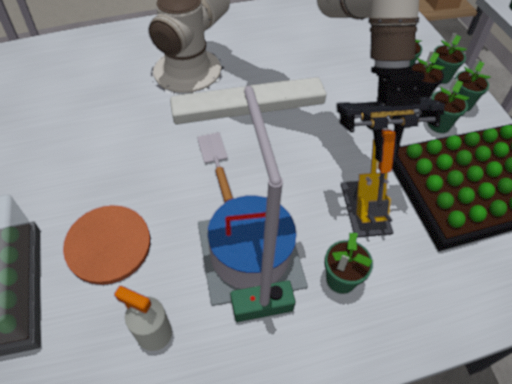

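move_arm:
  series:
    - [[0, 0, 0, 0, 0, 0.15, 0], [0, 0, 0, 0, 0, 0.3, 0], [0, 0, 0, 0, 0, 0.3, 0], [0, 0, 0, 0, 0, 0.2, 0], [0, 0, 0, 0, 0, 0, 0], [0, 0, 0, 0, 0, 0, 0]]

```text
time_s: 12.32
tcp_pos: [0.5573, 0.3145, 0.2947]
ee_rot: [[0.514, -0.152, -0.844], [-0.083, -0.988, 0.127], [-0.854, 0.004, -0.52]]
wrist_force: [-0.2, -0.5, -2.6]
gripper_width: 0.25
```

```bash
python3 -c "
from w import *
lift_pose('l2',('wrist','scene'))"
```

```text
t 12.325 tcp [0.5573 0.3145 0.2947] F [-0.2044 -0.4918 -2.5778] w 0.2496124539322509
exp [0.5835 0.3103 0.2511] [ -8.5834 -31.3596  -0.2846]
wrist 0.8 4607 [0.5817 0.3104 0.2505] [ -8.8148 -28.7764  -0.038 ] local off [-1.9143 -0.2442  0.397 ] [ 0.1306  2.5837 -0.193 ] 0.0005527811224789007 0.995658780117213
scene 0.56 1058 [0.5805 0.3114 0.2511] [ -8.02   -26.5734  -0.7841] local off [-2.6907  0.6015  1.6505] [-0.2263  4.7814  0.5377] 0.000808169295087458 0.995274102079395
all 5665 [0.5816 0.3106 0.2506] [ -8.5032 -26.5174  -0.3618] local off [-2.0097 -0.0345  0.5393] [-0.0384  4.8418  0.0975] 0.00037204402488173055 0.9987643424536629
```

```bash
cat > p.py <<'E'
from ik import *
from h import *
M=R.from_matrix(np.array([[0,0,1],[0,1,0],[-1,0,0]]).astype(float))
DEL=4.8;OFF=np.array([-.002,0,.0005])
NB=np.array([.005,0,.005]) # bar centre in notch frame
def lrot(yaw,lean): return R.from_euler("ZY",[yaw,-lean],degrees=True)
def hand(c,L):
    L0=L*ry(-DEL);ee=L0*M*rx(180);c0=np.asarray(c)-L0.apply(OFF)
    return c0-.051*ee.as_matrix()[:,0],ee
def from_notch(n,yaw,lean):
    L=lrot(yaw,lean);return hand(np.asarray(n)+L.apply([.006,0,.149]),L)
def from_bar(b,yaw,lean):
    L=lrot(yaw,lean);return from_notch(np.asarray(b)-L.apply(NB),yaw,lean)
def tell(tgt,nmin=1,smax=.5):
    t,ee=tgt;s=r.sense();go(t,ee,nmin,smax)
E
python3 - <<'E'
from p import *
h=np.array([np.cos(np.radians(-7.2)),np.sin(np.radians(-7.2)),0])
bar=np.array([.638,.0267,.1507])
W=[("far",from_notch(bar-.085*h+[0,0,.127-.1507],-7.2,30)),("entry",from_notch(bar-.0425*h+[0,0,.127-.1507],-7.2,30)),
("under",from_notch(bar-.002*h+[0,0,.127-.1507],-7.2,30)),("seat",from_bar(bar,-7.2,30)),("up30",from_bar(bar+[0,0,.03],-7.2,30)),("up45",from_bar(bar+[0,0,.045],-7.2,30))]
b=bar+[0,0,.045]
for y in (-.05,-.1,-.15,-.2,-.27):
    f=(y-.0267)/(-.272-.0267)
    W.append((f"tr{y}",from_bar(np.array([.638-.098*f,y,.19]),-7.2+7*f,30)))
W.append(("slab",from_bar([.54,-.272,.089],0,30)))
W.append(("slab-7",from_bar([.54,-.272,.089],-7,30)))
W.append(("slab+8",from_bar([.54,-.272,.089],8,30)))
rng=np.random.default_rng(0)
seeds=[np.array(d[0]) for d in D]+[rng.uniform(LO*.7,HI*.7) for _ in range(8)]
s0=r.sense()["joints"]
for n,(t,ee) in W:
    print(n,t.round(3),[np.round(j,1) for j in best(t,ee,[s0]+seeds)])
tell(W[0][1])
E
```

```text
far [0.458 0.049 0.302] [array([ 25.7,  -6.2, -55. ,  59.7, -21.1,   4.1])]
entry [0.5   0.044 0.302] [array([ 21.7,  -1.8, -51.1,  60.4, -18.5,   6.5])]
under [0.54  0.039 0.302] [array([ 19.3,   2.2, -46.9,  59.3, -17.2,   9.6])]
seat [0.54  0.039 0.319] [array([ 21.9,   1.3, -44.1,  51.3, -20.8,  16. ])]
up30 [0.54  0.039 0.349] [array([ 24.6,  -0.2, -39.3,  42.2, -26.6,  24. ])]
up45 [0.54  0.039 0.364] [array([ 25.5,  -0.9, -37.1,  39. , -29.3,  27. ])]
tr-0.05 [ 0.515 -0.041  0.358] [array([ 17.1,  -3.8, -38.1,  29.8, -26.1,  44. ])]
tr-0.1 [ 0.498 -0.093  0.358] [array([ 11. ,  -4.9, -35.9,  19.6, -26.5,  59.7])]
tr-0.15 [ 0.482 -0.145  0.358] [array([  3.5,  -4.9, -31.7,   7.8, -28.8,  77.8])]
tr-0.2 [ 0.465 -0.197  0.358] [array([ -5.6,  -3.8, -26.4,  -3.9, -32.7,  96.3])]
tr-0.27 [ 0.442 -0.27   0.358] [array([-19.2,  -0.9, -18.8, -16.7, -40. , 118.7])]
slab [ 0.442 -0.272  0.257] [array([-20.9,   5.5, -25. , -24.9, -28.9, 129.5])]
slab-7 [ 0.442 -0.26   0.257] [array([-15. ,   3.8, -31.5, -13. , -20.6, 108.7])]
slab+8 [ 0.443 -0.286  0.257] [array([-26.4,   7.8, -19.6, -32.1, -37.3, 145.9])]
t 12.53 tcp [0.5575 0.3146 0.2948] n 9 turn [-0.003 -0.048  0.021] shift [-0.184 -0.491  0.013]
```

move_arm:
  series:
    - [[0, -0.04, 0.02, -0.2, -0.2, 0.15, 0], [0, -0.04, 0.02, -0.3, -0.42, 0.15, 0], [0, -0.04, 0.02, -0.25, -0.48, 0.15, 0], [0, -0.04, 0.02, -0.15, -0.48, 0, 0], [0, -0.04, 0.02, -0.15, -0.48, 0, 0], [0, -0.04, 0.02, -0.15, -0.48, 0, 0], [0, -0.04, 0.02, -0.15, -0.48, 0, 0], [0, -0.04, 0.02, -0.1, -0.48, 0, 0], [0, -0.04, 0.02, -0.1, -0.45, -0.05, 0], [0, -0.04, 0.02, -0.06, -0.3, -0.1, 0], [0, -0.04, 0, -0.05, -0.2, -0.1, 0], [0, 0, 0, 0, 0, 0, 0], [0, 0, 0, 0, 0, 0, 0]]

```text
time_s: 14.15
tcp_pos: [0.4441, 0.0316, 0.3098]
ee_rot: [[0.574, -0.126, -0.809], [-0.07, -0.992, 0.105], [-0.816, -0.003, -0.579]]
wrist_force: [-0.2, -0.4, -1.4]
gripper_width: 0.251
```

```bash
cat > q.py <<'E'
from p import *
h=np.array([np.cos(np.radians(-7.2)),np.sin(np.radians(-7.2)),0])
bar=np.array([.638,.0267,.1507])
def W(k):
    return {"far":from_notch(bar-.085*h+[0,0,.127-.1507],-7.2,30),"entry":from_notch(bar-.0425*h+[0,0,.127-.1507],-7.2,30),
"under":from_notch(bar-.002*h+[0,0,.127-.1507],-7.2,30),"seat":from_bar(bar,-7.2,30)}[k]
if __name__=="__main__":
    import sys; tell(W(sys.argv[1]),int(sys.argv[2]))
E
python3 q.py far 1; python3 -c "
from w import *
lift_pose('l3',('scene','side','wrist'))"
```

```text
t 14.15 tcp [0.4441 0.0316 0.3098] n 1 turn [-0.014  0.072  0.007] shift [ 0.23   0.297 -0.135]
t 14.15 tcp [0.4441 0.0316 0.3098] F [-0.2475 -0.4412 -1.4135] w 0.25052667454335903
exp [0.4734 0.028  0.2682] [ -7.3819 -35.3592   0.2259]
scene 0.63 649 [0.4689 0.0295 0.2709] [ -7.0065 -30.6135  -0.441 ] local off [-2.2074  0.8522  4.8623] [-0.4621  4.7451  0.3239] 0.0009883414430053514 0.9953775038520801
side 0.51 124 [0.4655 0.029  0.2622] [-10.0473 -33.3112   2.2078] local off [-9.9672 -0.0862 -0.2306] [ 0.4779  2.0004 -2.244 ] 0.00044853873367159706 1.0
wrist 0.91 4723 [0.4718 0.0284 0.267 ] [ -7.3642 -30.5109   0.1496] local off [-2.0054  0.1685  0.0375] [-0.0667  4.8483 -0.001 ] 0.00026561785297012086 0.9995765403345331
all 5496 [0.4718 0.0285 0.267 ] [ -7.3039 -30.448    0.2846] local off [-2.0322  0.205   0.0491] [0.101  4.9115 0.0437] 0.0003315140627231498 0.9985443959243085
```

```bash
python3 q.py entry 3; python3 - <<'E'
from fit import *
from h import *
for c in ("wrist","side"):
    p,d=viewer.capture(c);hsv=cv2.cvtColor(p,cv2.COLOR_RGB2HSV);cv2.imwrite(f"pics/l4_{c}.png",p[:,:,::-1])
    red=((hsv[...,0]<5)|(hsv[...,0]>172))&(hsv[...,1]>150)&(hsv[...,2]>40)
    P,uv=pts(c,red,d);k=(P[:,2]>.105)&(P[:,2]<.17)&(abs(P[:,0]-.638)<.04)&(abs(P[:,1]-.025)<.08);P=P[k]
    print(c,len(P))
    if len(P)>20:
        def loop(Q): return np.min([box(Q,(0,0,.069),(.005,.046,.005)),box(Q,(0,.046,.042),(.005,.005,.03)),box(Q,(0,-.046,.042),(.005,.005,.03))],0)
        a,w,e,f=fit(loop,P,([.638,.025,.082],R.from_euler("z",-7,degrees=True)),"yaw");print(a,w.as_euler("ZYX",degrees=True),e,P.min(0),P.max(0))
E
```

```text
t 14.45 tcp [0.4445 0.0321 0.3093] n 3 turn [-0.004  0.022  0.   ] shift [ 0.309  0.067 -0.042]
wrist 1406
[0.6383 0.0258 0.0818] [-7.4407  0.      0.    ] 0.0004718005829958405 [ 0.6261 -0.0242  0.1051] [0.6462 0.0754 0.1578]
side 166
[0.6389 0.0269 0.0803] [-7.3447  0.      0.    ] 0.0006305988823233659 [ 0.6267 -0.0176  0.1053] [0.6455 0.0785 0.1568]
```

View pics/l4_wrist.png

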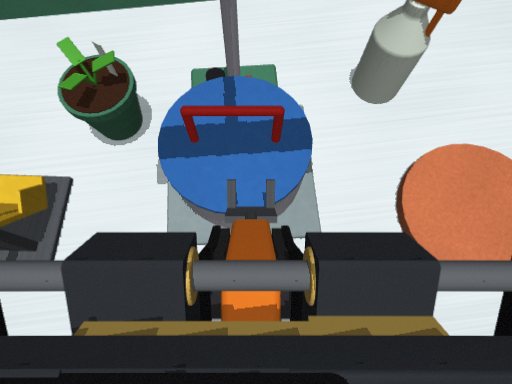

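View pics/l4_side.png

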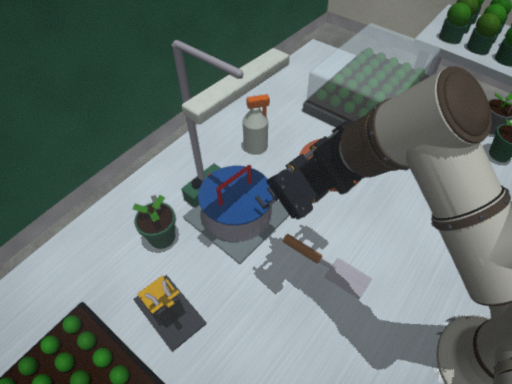

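The wrist camera sees the loop bar from (185,112) to (282,112) and the prongs at (231,195) and (270,195). The loop pose agrees within 1 mm, so I'll go to the entry point.

move_arm:
  series:
    - [[0, 0.02, 0, 0.23, 0.05, -0.03, 0], [0, 0.02, 0, 0.23, 0.05, -0.03, 0], [0, 0.02, 0, 0.23, 0.05, -0.03, 0], [0, 0.02, 0, 0.2, 0.05, -0.03, 0], [0, 0, 0, 0, 0, 0, 0]]

```text
time_s: 15.18
tcp_pos: [0.5031, 0.0453, 0.3009]
ee_rot: [[0.563, -0.125, -0.817], [-0.07, -0.992, 0.104], [-0.823, -0.001, -0.567]]
wrist_force: [-0.4, -0.4, -2.5]
gripper_width: 0.25
```

```bash
python3 q.py entry 1;python3 q.py under 4
```

```text
t 15.18 tcp [0.5031 0.0453 0.3009] n 1 turn [-0.009 -0.028 -0.001] shift [-0.049 -0.02   0.013]
t 15.18 tcp [0.5031 0.0453 0.3009] n 4 turn [-0.002 -0.007 -0.   ] shift [ 0.155 -0.026  0.003]
```

move_arm:
  series:
    - [[0, -0.01, 0, 0.15, -0.025, 0, 0], [0, -0.01, 0, 0.15, -0.025, 0, 0], [0, -0.01, 0, 0.15, -0.025, 0, 0], [0, 0, 0, 0.15, -0.025, 0, 0], [0, 0, 0, 0, 0, 0, 0]]

```text
time_s: 15.8
tcp_pos: [0.5413, 0.0385, 0.3009]
ee_rot: [[0.567, -0.126, -0.814], [-0.071, -0.992, 0.104], [-0.821, -0.001, -0.571]]
wrist_force: [-0.6, -0.8, -1.6]
gripper_width: 0.248
```

```bash
python3 q.py under 1;python3 q.py seat 2; python3 - <<'E'
from h import *
for c in ("wrist","side"):
    p,d=viewer.capture(c);cv2.imwrite(f"pics/l5_{c}.png",p[:,:,::-1])
a=cv2.imread("pics/l5_side.png")[120:280,160:400];cv2.imwrite("pics/l5_sz.png",cv2.resize(a,None,fx=3,fy=3,interpolation=cv2.INTER_CUBIC))
E
```

```text
t 15.8 tcp [0.5413 0.0385 0.3009] n 1 turn [-0.008  0.005  0.003] shift [-0.016  0.009  0.012]
t 15.8 tcp [0.5413 0.0385 0.3009] n 2 turn [-0.004  0.002  0.001] shift [-0.007  0.004  0.147]
```

View pics/l5_wrist.png

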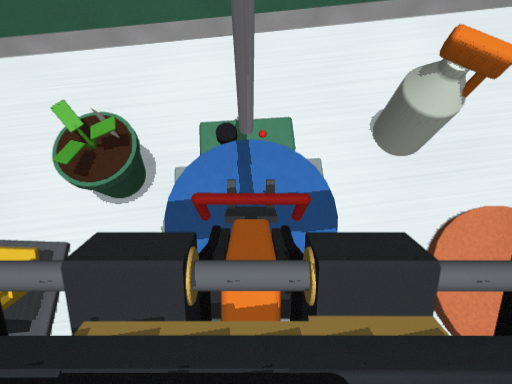

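View pics/l5_sz.png

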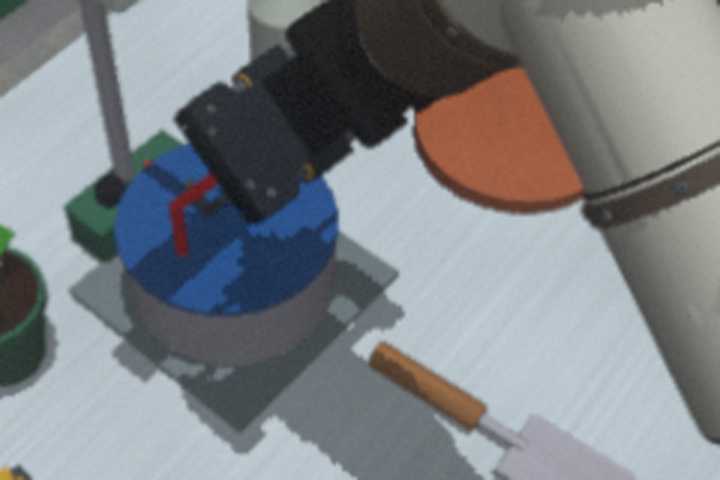

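The prongs pass under the bar, with tips at (231,187) and (270,187) and the bar centred at 251. Now I'll raise slowly to seat it and watch the force.

move_arm:
  series:
    - [[0, 0, 0, 0, 0, 0.08, 0], [0, 0, 0, 0, 0, 0.08, 0], [0, 0, 0, 0, 0, 0.08, 0], [0, 0, 0, 0, 0, 0.05, 0], [0, 0, 0, 0, 0, 0.03, 0], [0, 0, 0, 0, 0, 0, 0]]

```text
time_s: 16.65
tcp_pos: [0.5381, 0.0377, 0.3188]
ee_rot: [[0.563, -0.126, -0.817], [-0.072, -0.992, 0.103], [-0.823, 0.001, -0.568]]
wrist_force: [-0.1, 0.7, -2.0]
gripper_width: 0.251
```

move_arm:
  series:
    - [[0, 0, 0, 0.02, 0, 0.04, 0], [0, 0, 0, 0.02, 0, 0.04, 0], [0, 0, 0, 0, 0, 0.04, 0], [0, 0, 0, 0, 0, 0.04, 0], [0, 0, 0, 0, 0, 0, 0], [0, 0, 0, 0, 0, 0, 0]]

```text
time_s: 17.4
tcp_pos: [0.5389, 0.0364, 0.3254]
ee_rot: [[0.557, -0.129, -0.82], [-0.076, -0.992, 0.104], [-0.827, 0.004, -0.562]]
wrist_force: [1.2, 0.1, -6.0]
gripper_width: 0.254
```

```bash
python3 -c "
from w import *
lift_pose('l6',('wrist','scene','side'))"
```

```text
t 17.4 tcp [0.5389 0.0364 0.3254] F [ 1.193   0.0877 -5.9821] w 0.25377555321893097
exp [0.5673 0.0326 0.2832] [ -7.24   -34.1986  -0.2739]
wrist 0.64 4408 [0.5654 0.0325 0.2826] [ -7.3159 -29.3476  -0.2701] local off [-1.8894 -0.2938  0.594 ] [-0.0362  4.8512 -0.0415] 0.00026801548724065226 0.9997731397459165
scene 0.79 1181 [0.5649 0.0325 0.2824] [ -7.3972 -29.4232  -0.1582] local off [-2.4336 -0.4201  0.7154] [ 0.0327  4.7758 -0.1157] 0.0007350250053143438 0.9932260795935648
side 0.59 few 42
all 5589 [0.5653 0.0324 0.2826] [ -7.4161 -29.3395  -0.1282] local off [-1.9976 -0.4221  0.6099] [ 0.0528  4.8596 -0.1327] 0.0003532556528721229 0.9987475398103417
```

View pics/l6_wrist.png

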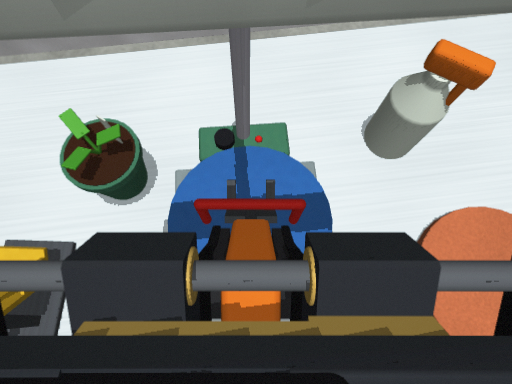

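Fully loaded (−6 N) with no further slip in the hand, and the lamp's edge is at the top of the view. I'll check camera clearance to the lamp, then lift.

```bash
python3 - <<'E'
from h import *
c=viewer.camera_params("wrist")["pose"][:3,3]
Rz=R.from_euler("z",-3.3,degrees=True)
print("cam in steriliser frame",Rz.inv().apply(c-np.array([.638,.023,0])))
E
```

```text
cam in steriliser frame [-0.09092043  0.00710364  0.44317671]
```

move_arm:
  series:
    - [[0, 0, 0, 0, 0, 0.05, 0], [0, 0, 0, 0, 0, 0.06, 0], [0, 0, 0, 0, 0.01, 0.07, 0], [0, 0, 0, 0, 0.01, 0.07, 0], [0, 0, 0, 0, 0, 0.06, 0], [0, 0, 0, -0.02, 0, 0.05, 0], [0, 0, 0, 0, 0, 0, 0], [0, 0, 0, 0, 0, 0, 0]]

```text
time_s: 18.7
tcp_pos: [0.5376, 0.0377, 0.3489]
ee_rot: [[0.557, -0.129, -0.82], [-0.075, -0.992, 0.105], [-0.827, 0.003, -0.562]]
wrist_force: [-0.4, 0.1, -5.4]
gripper_width: 0.252
```

```bash
cat > lidfit.py <<'E'
from fit import *
from h import *
def lidpose(tag,x0,yaw,cams=("side","scene")):
    P0=[]
    for c in cams:
        p,d=viewer.capture(c);cv2.imwrite(f"pics/{tag}_{c}.png",p[:,:,::-1])
        t=spotter.trace(c,"lid")
        if not t: print(c,"none");continue
        P,_=pts(c,t[0]["mask"],d)
        R0=R.from_euler("z",yaw,degrees=True);P=P[lid(R0.inv().apply(P-np.array(x0)))<.03]
        if len(P)<80: print(c,"few",len(P));continue
        P0.append(P)
        a,w,e,f=fit(lid,P,(x0,R0),"full");print(c,round(t[0]["conf"],2),len(P),a,w.as_euler("ZYX",degrees=True),e,f)
    if len(P0)>1:
        P=np.concatenate(P0);a,w,e,f=fit(lid,P,(x0,R0),"full");print("all",a,w.as_euler("ZYX",degrees=True),e,f)
E
python3 -c "
from lidfit import *
s=r.sense();print(s['time_s'],s['tcp_pos'],s['wrist_force'],s['moment'])
lidpose('m1',[.638,.026,.105],-7.3)
from w import lift_pose
lift_pose('m1',('wrist','scene'))
"
```

```text
18.7 [0.5376 0.0377 0.3489] [-0.3507  0.051  -5.4373] [0.2327 2.4762 0.0016]
side 0.66 3230 [0.6335 0.0254 0.1126] [-8.0917  0.3346 -3.3919] 0.001327007013879293 0.9904024767801858
scene 0.94 4276 [0.6344 0.0248 0.117 ] [ 1.206  -0.0272 -0.1615] 0.0008872844480336739 0.9847988774555659
all [0.6331 0.0257 0.1104] [-8.2421 -0.2036 -0.4204] 0.000959800763180624 0.9913402611244337
t 18.9 tcp [0.5376 0.0377 0.3488] F [-0.3166  0.9909 -5.9451] w 0.2508869347146996
exp [0.5661 0.0338 0.3067] [ -7.2907 -34.2131  -0.24  ]
wrist 0.56 4500 [0.5641 0.0337 0.3061] [ -7.3239 -29.3776  -0.264 ] local off [-1.8782 -0.3916  0.6294] [-0.0415  4.8356 -0.007 ] 0.00026233994542247457 0.9975555555555555
scene 0.97 1093 [0.5635 0.0334 0.3058] [ -7.3946 -29.3908  -0.3955] local off [-2.5366 -0.6959  0.6525] [-0.2103  4.8227 -0.0616] 0.0007009699100500883 0.9972552607502287
all 5593 [0.564  0.0336 0.3061] [ -7.3779 -29.311   -0.3719] local off [-1.9942 -0.5183  0.6427] [-0.1778  4.9024 -0.048 ] 0.0003585344378125603 0.9967816913999642
```

View pics/m1_side.png

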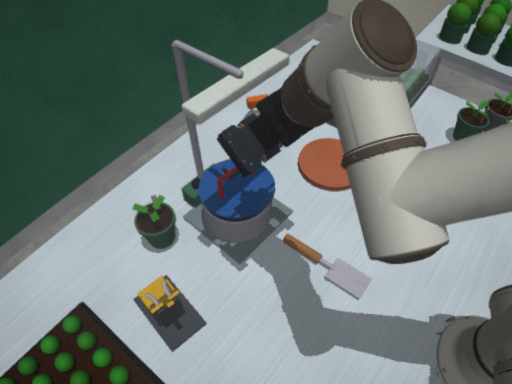

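View pics/m1_wrist.png

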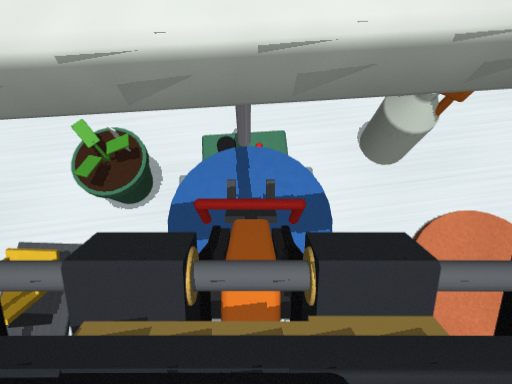

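The lid hangs level, with its underside about 20 mm above the rim. Next I'll move it back from the lamp and across to the slab smoothly.

```bash
sed -i 's/^DEL=.*/DEL=4.85;OFF=np.array([-.002,-.0003,.0006])/' p.py; cat > barnow.py <<'E'
from p import *
def bar_now():
    s=r.sense();ee=R.from_matrix(s["ee_rot"]);L0=ee*rx(180)*M.inv();c=s["tcp_pos"]+.051*s["ee_rot"][:,0]+L0.apply(OFF);L=L0*ry(DEL)
    n=c-L.apply([.006,0,.149]);return n+L.apply(NB),L.as_euler("ZYX",degrees=True)
if __name__=="__main__":
    b,e=bar_now();print("bar",b,e,"F",r.sense()["wrist_force"])
E
python3 barnow.py; python3 -c "
from barnow import *
b,e=bar_now()
tell(from_bar([.585,.0,b[2]],-7.3,29.5),1,.25)
tell(from_bar([.54,-.272,b[2]],0,29.5),1,.25)"
```

```text
bar [0.6332 0.0244 0.1802] [ -7.3138 -29.3734  -0.2222] F [ 0.251   0.4646 -4.92  ]
t 19.1 tcp [0.5377 0.0377 0.349 ] n 4 turn [ 0.005 -0.005  0.004] shift [-0.203 -0.105 -0.001]
t 19.1 tcp [0.5377 0.0377 0.349 ] n 21 turn [ 0.001 -0.001  0.044] shift [-0.075 -0.246 -0.   ]
```

move_arm:
  series:
    - [[0, 0, 0, -0.03, -0.03, 0, 0], [0, 0, 0.02, -0.08, -0.08, 0, 0], [0, 0, 0.04, -0.14, -0.14, 0, 0], [0, 0, 0.05, -0.16, -0.2, 0, 0], [0, 0, 0.05, -0.16, -0.25, 0, 0], [0, 0, 0.05, -0.14, -0.29, 0, 0], [0, 0, 0.05, -0.12, -0.3, 0, 0], [0, 0, 0.05, -0.1, -0.3, 0, 0], [0, 0, 0.05, -0.1, -0.3, 0, 0], [0, 0, 0.05, -0.1, -0.3, 0, 0], [0, 0, 0.05, -0.08, -0.3, 0, 0], [0, 0, 0.05, -0.08, -0.3, 0, 0], [0, 0, 0.05, -0.08, -0.3, 0, 0], [0, 0, 0.05, -0.06, -0.3, 0, 0], [0, 0, 0.05, -0.05, -0.3, 0, 0], [0, 0, 0.05, -0.04, -0.25, 0, 0], [0, 0, 0.05, -0.03, -0.2, 0, 0], [0, 0, 0.04, -0.02, -0.14, 0, 0], [0, 0, 0, 0, -0.08, 0, 0], [0, 0, 0, 0, -0.03, 0, 0]]

```text
time_s: 21.6
tcp_pos: [0.4194, -0.2404, 0.3457]
ee_rot: [[0.544, -0.017, -0.839], [-0.017, -1.0, 0.009], [-0.839, 0.009, -0.544]]
wrist_force: [-0.6, -0.1, -5.5]
gripper_width: 0.255
```

```bash
python3 barnow.py;python3 -c "
from barnow import *
tell(from_bar([.54,-.272,.15],0,29.5),1,.15)"
```

```text
bar [ 0.5121 -0.2438  0.1749] [ -0.6903 -28.118   -0.5765] F [-0.5577 -0.1436 -5.4734]
t 21.6 tcp [ 0.4194 -0.2404  0.3457] n 4 turn [ 0.016 -0.043  0.03 ] shift [ 0.099 -0.13  -0.113]
```

move_arm:
  series:
    - [[0.01, -0.03, 0.02, 0.04, -0.05, -0.04, 0], [0.01, -0.03, 0.02, 0.08, -0.1, -0.08, 0], [0.01, -0.03, 0.02, 0.09, -0.12, -0.1, 0], [0.01, -0.03, 0.02, 0.09, -0.12, -0.1, 0], [0.01, -0.03, 0.02, 0.06, -0.08, -0.08, 0], [0, 0, 0, 0.03, -0.04, -0.04, 0], [0, 0, 0, 0, 0, 0, 0], [0, 0, 0, 0, 0, 0, 0]]

```text
time_s: 22.6
tcp_pos: [0.4446, -0.2721, 0.3166]
ee_rot: [[0.561, 0.001, -0.828], [-0.001, -1.0, -0.001], [-0.828, 0.002, -0.561]]
wrist_force: [0.7, -0.1, -4.5]
gripper_width: 0.255
```

```bash
python3 barnow.py;python3 -c "
from lidfit import *
lidpose('m2',[.54,-.272,.08],0)
from w import lift_pose
lift_pose('m2',('wrist','scene'))
from barnow import *
tell(from_bar([.54,-.272,.094],0,29.5),1,.1)"
```

```text
bar [ 0.5407 -0.2726  0.1476] [  0.0869 -29.2699  -0.1027] F [ 0.7277 -0.1115 -4.4525]
side 0.96 2302 [ 0.5419 -0.2716  0.0773] [ 0.8791  0.1492 -0.359 ] 0.0007923266831477063 0.9969591659426585
scene 0.6 4559 [ 0.5395 -0.2711  0.0791] [ 0.2553 -0.0083 -0.0167] 0.0008572552531869872 0.9967098047817504
all [ 0.54   -0.2717  0.0786] [ 0.0343 -0.2289 -0.104 ] 0.0010233277998783772 0.995481708205801
t 22.8 tcp [ 0.4446 -0.272   0.3167] F [ 0.4331 -0.6255 -5.3714] w 0.24562804296942484
exp [ 0.4732 -0.2721  0.2745] [  0.1071 -34.1415  -0.1153]
wrist 0.96 4420 [ 0.4712 -0.2726  0.2739] [ -0.0982 -29.302    0.0056] local off [-1.9717 -0.5076  0.5914] [ 0.0128  4.8397 -0.1701] 0.0002554354427036819 1.0
scene 0.8 1123 [ 0.4706 -0.2719  0.2744] [ -0.6088 -29.228   -0.2607] local off [-2.2866  0.2187  1.3612] [-0.5214  4.9154 -0.5933] 0.0008782511062389795 0.9946571682991986
all 5543 [ 0.4712 -0.2724  0.2739] [ -0.2504 -29.2566  -0.1219] local off [-2.0347 -0.2886  0.6228] [-0.1945  4.8855 -0.2942] 0.0003437726218053702 0.9990979613927476
t 23.0 tcp [ 0.4446 -0.2721  0.3166] n 10 turn [ 0.001 -0.003 -0.   ] shift [-0.002  0.001 -0.09 ]
```

View pics/m2_side.png

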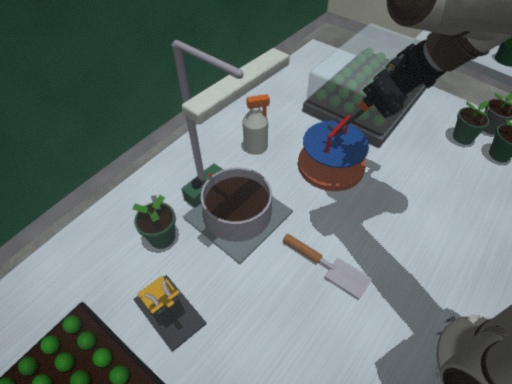

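View pics/m2_scene.png

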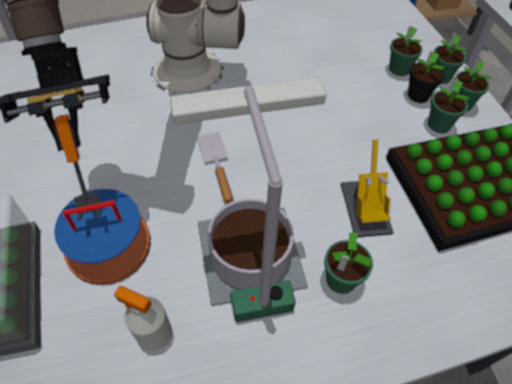

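The lid hangs level at (.540, −.272), matching the slab's centre, with its underside 59 mm above the slab. Lowering.

move_arm:
  series:
    - [[0, 0, 0, 0, 0, -0.06, 0], [0, 0, 0, 0, 0, -0.11, 0], [0, 0, 0, 0, 0, -0.13, 0], [0, 0, 0, 0, 0, -0.13, 0], [0, 0, 0, 0, 0, -0.13, 0], [0, 0, 0, 0, 0, -0.11, 0], [0, 0, 0, 0, 0, -0.08, 0], [0, 0, 0, 0, 0, -0.05, 0], [0, 0, 0, 0, 0, 0, 0], [0, 0, 0, 0, 0, 0, 0]]

```text
time_s: 24.25
tcp_pos: [0.4447, -0.2722, 0.2649]
ee_rot: [[0.561, 0.0, -0.828], [-0.001, -1.0, -0.001], [-0.828, 0.002, -0.561]]
wrist_force: [0.4, -0.2, -5.2]
gripper_width: 0.249
```

```bash
python3 barnow.py;python3 -c "
from lidfit import *
lidpose('m3',[.54,-.272,.03],0)
from barnow import *
tell(from_bar([.54,-.272,.089],0,29.5),1,.1)"
```

```text
bar [ 0.5408 -0.2728  0.0959] [  0.0749 -29.2532  -0.1077] F [ 0.3719 -0.2216 -5.2309]
side 0.62 2282 [ 0.5421 -0.2708  0.0311] [ 1.3426 -0.0359 -0.5259] 0.0009632301013719757 0.9758983347940403
scene 0.96 4261 [ 0.5396 -0.2718  0.0273] [ 0.2746  0.2326 -0.0485] 0.000957724320539876 0.997653133067355
all [ 0.5401 -0.2718  0.032 ] [ 0.2001 -0.3668 -0.5608] 0.0011795419241599258 0.982271129451322
t 24.45 tcp [ 0.4446 -0.2722  0.2648] n 2 turn [ 0.005 -0.016 -0.001] shift [-0.012  0.004 -0.06 ]
```

move_arm:
  series:
    - [[0, 0, 0, -0.01, 0, -0.025, 0], [0, 0, 0, -0.01, 0, -0.025, 0], [0, 0, 0, 0, 0, -0.025, 0], [0, 0, 0, 0, 0, -0.02, 0], [0, 0, 0, 0, 0, -0.02, 0], [0, 0, 0, 0, 0, 0, 0], [0, 0, 0, 0, 0, 0, 0]]

```text
time_s: 25.32
tcp_pos: [0.4436, -0.2724, 0.2581]
ee_rot: [[0.562, 0.0, -0.827], [-0.002, -1.0, -0.002], [-0.827, 0.002, -0.562]]
wrist_force: [0.4, 0.0, -5.9]
gripper_width: 0.252
```

move_arm:
  series:
    - [[0, 0, 0, 0, 0, -0.02, 0], [0, 0, 0, 0, 0, -0.02, 0], [0, 0, 0, 0, 0, 0, 0]]

```text
time_s: 25.7
tcp_pos: [0.444, -0.2728, 0.2568]
ee_rot: [[0.564, 0.0, -0.826], [-0.003, -1.0, -0.002], [-0.826, 0.004, -0.564]]
wrist_force: [-0.9, 0.4, -3.0]
gripper_width: 0.249
```

```bash
python3 barnow.py
```

```text
bar [ 0.5407 -0.2736  0.0882] [  0.1408 -29.4561  -0.2431] F [-0.9429  0.4024 -2.9693]
```

Touchdown confirmed: the force fell to the lifter's own weight. I'll lower the lifter clear of the bar and then withdraw it backwards.

move_arm:
  series:
    - [[0, 0, 0, 0, 0, -0.05, 0], [0, 0, 0, 0, 0, -0.07, 0], [0, 0, 0, 0, 0, -0.08, 0], [0, 0, 0, 0, 0, -0.06, 0], [0, 0, 0, 0, 0, -0.03, 0], [0, 0, 0, 0, 0, 0, 0]]

```text
time_s: 26.45
tcp_pos: [0.4462, -0.2738, 0.2402]
ee_rot: [[0.569, -0.001, -0.822], [-0.006, -1.0, -0.003], [-0.822, 0.007, -0.569]]
wrist_force: [1.0, 1.3, -2.1]
gripper_width: 0.252
```

```bash
python3 barnow.py;python3 -c "
from lidfit import *
lidpose('m4',[.54,-.272,.02],0)
p,d=viewer.capture('wrist');cv2.imwrite('pics/m4_wrist.png',p[:,:,::-1])"
```

```text
bar [ 0.5439 -0.2754  0.0722] [  0.1904 -29.8243  -0.472 ] F [ 1.0031  1.2802 -2.0941]
side 0.67 2127 [ 0.5412 -0.2715  0.0187] [ 0.9903 -0.0394 -0.1014] 0.0008914052815434332 0.995768688293371
scene 0.88 4231 [ 0.5393 -0.2714  0.0208] [0.5153 0.0677 0.0391] 0.000945715253185272 0.9926731269203498
all [ 0.5396 -0.2716  0.0202] [ 0.2998 -0.1245 -0.0432] 0.0011367814560258836 0.9919786096256684
```

View pics/m4_wrist.png

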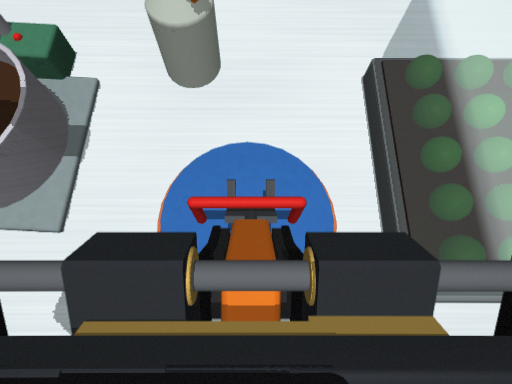

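The lid is flat at (.540, −.272, .020), and the prongs show below the bar at (231,188) and (270,188). Withdrawing.

move_arm:
  series:
    - [[0, 0, 0, 0, 0, -0.05, 0], [0, 0, 0, -0.08, 0, 0, 0], [0, 0, 0, -0.14, 0, 0, 0], [0, 0, 0, -0.18, 0, 0, 0], [0, 0, 0, -0.18, 0, 0, 0], [0, 0, 0, -0.18, 0, 0, 0], [0, 0, 0, -0.18, 0, 0.03, 0], [0, 0, 0, -0.15, 0, 0.15, 0], [0, 0, 0, -0.05, 0, 0.3, 0], [0, 0, 0, 0, 0, 0.3, 0], [0, 0, 0, 0, 0, 0, 0]]

```text
time_s: 28.08
tcp_pos: [0.3711, -0.2741, 0.2879]
ee_rot: [[0.571, -0.002, -0.821], [-0.009, -1.0, -0.004], [-0.821, 0.009, -0.571]]
wrist_force: [0.5, -0.4, -2.2]
gripper_width: 0.254
```

```bash
python3 barnow.py;python3 -c "
from w import lift_pose
lift_pose('m5',('wrist','scene'))
from lidfit import *
lidpose('m5',[.54,-.272,.02],0,('scene',))
from barnow import *
print(r.sense()['joints'])
L=lrot(-8.9,32)
c=np.array([.547,.3194,.167])
for k in (.05,):
    tell(hand(c+L.apply([k,0,0])+[0,0,.05],L),1,.5)
    t,e=hand(c+L.apply([k,0,0]),L);print(t,best(t,e,[np.array(D[3][0]),np.array(D[4][0])]))
    t,e=hand(c,L);print(t,best(t,e,[np.array(D[3][0]),np.array(D[4][0])]))
"
```

```text
bar [ 0.4694 -0.2761  0.1202] [  0.1931 -29.9837  -0.6192] F [ 0.5401 -0.4323 -2.1763]
t 28.075 tcp [ 0.3711 -0.2741  0.2879] F [ 0.5401 -0.4323 -2.1763] w 0.25404789850218606
exp [ 0.4002 -0.2745  0.246 ] [  0.2569 -34.8334  -0.6535]
wrist 0.68 4470 [ 0.3975 -0.2747  0.2432] [ -0.2926 -32.0743  -0.551 ] local off [-3.8475 -0.1681 -0.7757] [-0.2005  2.7637 -0.4295] 0.0005270959848568783 0.9968680089485459
scene 0.76 1054 [ 0.3973 -0.2733  0.2429] [  1.8563 -32.0057  -1.9331] local off [-4.1956  1.2511 -0.8358] [-0.3984  2.7966  1.3986] 0.001181523119892564 0.9743833017077799
all 5524 [ 0.3975 -0.274   0.2433] [  0.0927 -29.8223  -0.4241] local off [-3.8517  0.5375 -0.664 ] [ 0.1414  5.0121 -0.0917] 0.00033793807854791413 0.9976466328747284
scene 0.86 4649 [ 0.5394 -0.2719  0.0206] [0.3153 0.0927 0.0999] 0.0009358138680527059 0.9892449989244999
[-25.2622  -1.9991 -28.042  -24.6895 -34.4455 132.0632]
t 28.38 tcp [ 0.3707 -0.2736  0.285 ] n 20 turn [ 0.001 -0.015 -0.055] shift [0.158 0.493 0.   ]
[0.5607 0.3176 0.235 ] [array([ 43.1697,  18.6637, -38.6275,  75.5136, -29.2466, -29.2628])]
[0.5188 0.3241 0.2085] [array([ 44.4991,  18.1262, -44.1405,  83.3794, -28.9924, -39.5761])]
```

The lid is undisturbed. Returning to the cradle, raised and kept well back from the lamp.

move_arm:
  series:
    - [[0, 0, 0, 0, 0.1, 0.2, 0], [0, 0, -0.05, 0, 0.25, 0.2, 0], [0, 0, -0.06, 0, 0.4, 0.2, 0], [0, 0, -0.06, 0.05, 0.5, 0.15, 0], [0, 0, -0.06, 0.08, 0.55, 0.1, 0], [0, 0, -0.06, 0.1, 0.55, 0, 0], [0, 0, -0.06, 0.1, 0.55, 0, 0], [0, 0, -0.06, 0.1, 0.55, 0, 0], [0, 0, -0.06, 0.12, 0.55, 0, 0], [0, 0, -0.06, 0.12, 0.55, 0, 0], [0, 0, -0.06, 0.12, 0.55, 0, 0], [0, 0, -0.06, 0.12, 0.55, 0, 0], [0, 0, -0.06, 0.12, 0.55, 0, 0], [0, 0, -0.06, 0.12, 0.55, 0, 0], [0, 0, -0.06, 0.12, 0.5, 0, 0], [0, 0, -0.06, 0.12, 0.45, 0, 0], [0, 0, -0.05, 0.12, 0.4, 0, 0], [0, 0, -0.05, 0.12, 0.25, 0, 0], [0, 0, 0, 0.05, 0.1, 0, 0], [0, 0, 0, 0, 0, 0, 0]]

```text
time_s: 30.88
tcp_pos: [0.4708, 0.2516, 0.3253]
ee_rot: [[0.546, -0.145, -0.825], [-0.08, -0.989, 0.121], [-0.834, 0.0, -0.552]]
wrist_force: [-0.5, 0.1, -1.6]
gripper_width: 0.251
```

```bash
cat > back.py <<'E'
from barnow import *
import sys
L=lrot(-8.9,32);c=np.array([.547,.3194,.167])
if __name__=="__main__":
    off=[float(v)/1000 for v in sys.argv[1:4]] # mm along lifter x (square), lifter z, world z
    print("now",r.sense()["tcp_pos"],bar_now()[1])
    tell(hand(c+L.apply([off[0],0,off[1]])+[0,0,off[2]],L),int(sys.argv[4]),.4)
E
python3 back.py 55 0 50 1
```

```text
now [0.4708 0.2516 0.3253] [ -8.3107 -28.6489  -0.002 ]
t 30.88 tcp [0.4708 0.2516 0.3253] n 4 turn [-0.016 -0.104 -0.018] shift [ 0.392  0.272 -0.157]
```

move_arm:
  series:
    - [[-0.01, -0.08, -0.01, 0.1, 0.2, 0, 0], [-0.01, -0.08, -0.01, 0.22, 0.3, 0, 0], [-0.01, -0.08, -0.01, 0.3, 0.28, -0.05, 0], [-0.01, -0.08, -0.01, 0.33, 0.2, -0.12, 0], [-0.01, -0.08, -0.01, 0.3, 0.1, -0.15, 0], [-0.01, -0.05, -0.01, 0.2, 0.05, -0.15, 0], [0, 0, 0, 0.1, 0, -0.1, 0], [0, 0, 0, 0, 0, 0, 0], [0, 0, 0, 0, 0, 0, 0]]

```text
time_s: 32.0
tcp_pos: [0.571, 0.3263, 0.29]
ee_rot: [[0.602, -0.151, -0.784], [-0.088, -0.989, 0.122], [-0.794, -0.004, -0.608]]
wrist_force: [0.8, -0.2, -1.1]
gripper_width: 0.252
```

```bash
python3 back.py 55 0 50 1; python3 -c "
from w import *
lift_pose('n1',('wrist','scene','side'))"
```

```text
now [0.571  0.3263 0.29  ] [ -8.8317 -32.6309   0.2886]
t 32.0 tcp [0.571  0.3263 0.29  ] n 1 turn [-0.018  0.083 -0.028] shift [-0.102 -0.157 -0.039]
t 32.0 tcp [0.571  0.3263 0.29  ] F [ 0.8285 -0.2478 -1.0734] w 0.2523982336626234
exp [0.6017 0.3218 0.2496] [ -8.8625 -37.4808   0.3063]
wrist 0.78 4748 [0.5996 0.3216 0.2491] [ -9.0026 -32.6903   0.375 ] local off [-1.9192 -0.4922  0.8781] [-0.0119  4.7898 -0.1432] 0.0002666429710272847 0.9997893850042123
scene 0.7 1183 [0.5985 0.3226 0.2494] [ -8.7717 -32.4485   0.1884] local off [-2.72    0.2981  1.8228] [-0.0657  5.0325  0.0527] 0.0008136803604783015 0.9966187658495351
side none
all 5931 [0.5995 0.3219 0.249 ] [ -8.9793 -32.5952   0.4665] local off [-2.0545 -0.1941  0.9213] [ 0.093   4.8849 -0.1287] 0.0004048051310654166 0.9988197605800033
```

```bash
python3 back.py 50 5 0 4
```

```text
now [0.5707 0.3263 0.2903] [ -8.8372 -32.643    0.317 ]
t 32.3 tcp [0.5707 0.3263 0.2903] n 4 turn [-0.005  0.021 -0.007] shift [-0.053 -0.035 -0.213]
```

move_arm:
  series:
    - [[-0.01, 0.02, -0.01, -0.05, -0.05, -0.15, 0], [-0.01, 0.02, -0.01, -0.06, -0.05, -0.25, 0], [0, 0.02, -0.01, -0.06, -0.03, -0.25, 0], [0, 0.02, 0, -0.05, -0.02, -0.18, 0], [0, 0, 0, 0, 0, 0, 0], [0, 0, 0, 0, 0, 0, 0]]

```text
time_s: 33.05
tcp_pos: [0.5553, 0.3164, 0.2377]
ee_rot: [[0.591, -0.154, -0.792], [-0.092, -0.988, 0.123], [-0.801, -0.0, -0.599]]
wrist_force: [-0.2, 0.6, -2.3]
gripper_width: 0.249
```

```bash
python3 back.py 50 5 0 1; python3 back.py 15 5 0 4
```

```text
now [0.5553 0.3164 0.2377] [ -8.8433 -31.9177   0.0073]
t 33.05 tcp [0.5553 0.3164 0.2377] n 1 turn [-0.002 -0.01  -0.008] shift [0.046 0.027 0.026]
now [0.5553 0.3164 0.2377] [ -8.8433 -31.9177   0.0073]
t 33.05 tcp [0.5553 0.3164 0.2377] n 4 turn [-0.001 -0.003 -0.002] shift [-0.111  0.026 -0.071]
```

move_arm:
  series:
    - [[0, 0, 0, -0.08, 0.03, -0.04, 0], [0, 0, 0, -0.1, 0.03, -0.06, 0], [0, 0, 0, -0.11, 0.03, -0.07, 0], [0, 0, 0, -0.1, 0.02, -0.07, 0], [0, 0, 0, -0.05, 0, -0.04, 0], [0, 0, 0, 0, 0, 0, 0]]

```text
time_s: 33.8
tcp_pos: [0.5268, 0.3244, 0.2208]
ee_rot: [[0.593, -0.152, -0.791], [-0.09, -0.988, 0.123], [-0.8, -0.002, -0.599]]
wrist_force: [0.6, 0.3, -1.7]
gripper_width: 0.25
```

```bash
python3 back.py 15 5 0 1; python3 back.py 0 3 0 4; python3 -c "
from w import *
lift_pose('n2',('wrist','scene'))"
```

```text
now [0.5268 0.3244 0.2208] [ -8.8094 -31.9743   0.1297]
t 33.8 tcp [0.5268 0.3244 0.2208] n 1 turn [-0.014 -0.001 -0.02 ] shift [ 0.032 -0.031 -0.001]
now [0.5268 0.3244 0.2208] [ -8.8094 -31.9743   0.1297]
t 33.8 tcp [0.5268 0.3244 0.2208] n 4 turn [-0.004 -0.    -0.005] shift [-0.04 -0.   -0.04]
t 33.8 tcp [0.5268 0.3244 0.2208] F [ 0.5521  0.302  -1.6625] w 0.2502890088358351
exp [0.557  0.3198 0.18  ] [ -8.8231 -36.8243   0.1374]
wrist 0.83 4508 [0.5555 0.3199 0.1795] [ -9.5798 -34.2796   0.7215] local off [-1.4814 -0.1811  0.547 ] [ 0.1439  2.5399 -0.6348] 0.0005338911626401105 0.9953416149068323
scene 0.96 900 [0.5546 0.3213 0.1796] [ -8.4629 -32.0438  -0.3509] local off [-2.3004  1.0793  1.2425] [-0.2843  4.7799  0.3061] 0.0008951993616470918 0.9922222222222222
all 5408 [0.5554 0.3203 0.1796] [ -8.6565 -32.0132  -0.0202] local off [-1.5606  0.2256  0.6903] [-0.0632  4.8112  0.1326] 0.000347924219120636 0.9972263313609467
```

View pics/n2_wrist.png

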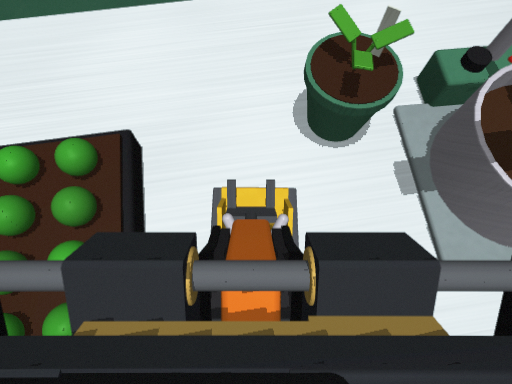

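The shank sits between the pins at (228,218) and (281,220), and the foot is between the cheeks. I'll settle it onto the ramp.

move_arm:
  series:
    - [[0, 0, 0, -0.05, -0.01, -0.04, 0], [0, 0, 0, -0.05, -0.01, -0.04, 0], [0, 0, 0, -0.04, 0, -0.04, 0], [0, 0, 0, -0.03, 0, -0.03, 0], [0, 0, 0, 0, 0, 0, 0]]

```text
time_s: 34.62
tcp_pos: [0.5165, 0.3232, 0.2117]
ee_rot: [[0.593, -0.153, -0.79], [-0.089, -0.988, 0.124], [-0.8, -0.003, -0.6]]
wrist_force: [-0.2, -1.2, -1.6]
gripper_width: 0.254
```

```bash
python3 back.py 0 3 0 1; python3 back.py 0 0 0 1; python3 -c "
from w import *
lift_pose('n3',('wrist','scene'))"
```

```text
now [0.5165 0.3232 0.2117] [ -8.8815 -32.0079   0.2039]
t 34.62 tcp [0.5165 0.3232 0.2117] n 1 turn [-0.021  0.004 -0.016] shift [ 0.012  0.02  -0.01 ]
now [0.5165 0.3232 0.2117] [ -8.8815 -32.0079   0.2039]
t 34.62 tcp [0.5165 0.3232 0.2117] n 1 turn [-0.021  0.004 -0.016] shift [ 0.038  0.015 -0.053]
t 34.625 tcp [0.5165 0.3232 0.2117] F [-0.1662 -1.2042 -1.5511] w 0.253947490864445
exp [0.5467 0.3187 0.1709] [ -8.9031 -36.8579   0.216 ]
wrist 0.78 4509 [0.545  0.3186 0.1702] [ -8.9115 -34.3101   0.1342] local off [-1.7624 -0.2737  0.4112] [-0.0868  2.5478 -0.0147] 0.0005242912629565624 0.9795963628298958
scene 0.8 974 [0.5439 0.3198 0.1704] [ -7.9752 -32.0872  -0.368 ] local off [-2.7184  0.7039  1.3792] [-0.0584  4.7696  0.7715] 0.000957683720978362 0.9774127310061602
all 5483 [0.545  0.3191 0.1701] [ -8.353  -34.1218  -0.0306] local off [-1.9058  0.1389  0.4395] [0.0727 2.7368 0.4435] 0.0006062635065151901 0.9762903519970819
```

About 4 mm above the ledge and 0.5 mm off the ramp (same-camera comparison with the start). Sliding down.

move_arm:
  series:
    - [[0, 0, 0, 0.01, 0, -0.025, 0], [0, 0, 0, 0.01, 0, -0.02, 0], [0, 0, 0, 0.005, 0, -0.012, 0], [0, 0, 0, 0, 0, 0, 0]]

```text
time_s: 35.33
tcp_pos: [0.5184, 0.3234, 0.2084]
ee_rot: [[0.594, -0.153, -0.79], [-0.089, -0.988, 0.124], [-0.8, -0.004, -0.6]]
wrist_force: [0.4, 0.2, -2.2]
gripper_width: 0.253
```

```bash
python3 back.py 0 0 0 1; python3 -c "
from w import *
lift_pose('n4',('scene','wrist'))"
```

```text
now [0.5184 0.3234 0.2084] [ -8.91  -32.032   0.243]
t 35.33 tcp [0.5184 0.3234 0.2084] n 1 turn [-0.025  0.008 -0.015] shift [0.006 0.011 0.003]
t 35.325 tcp [0.5184 0.3234 0.2084] F [ 0.3641  0.1742 -2.2126] w 0.25306754093687794
exp [0.5487 0.3189 0.1676] [ -8.9357 -36.8819   0.2575]
scene 0.88 876 [0.5457 0.3199 0.1675] [ -8.1778 -32.0444  -0.4988] local off [-2.5539  0.5441  1.7785] [-0.3269  4.8361  0.6353] 0.0008945027226074606 0.9920091324200914
wrist 0.5 2793 [0.5602 0.3166 0.1749] [ -8.5209 -29.931   -0.84  ] local off [13.7735 -0.4507 -1.1873] [-0.8677  6.9491  0.3818] 0.007407017172767243 0.3372717508055854
all 3669 [0.5481 0.3193 0.1672] [ -7.844  -35.2262  -1.5713] local off [-0.7581  0.2561  0.103 ] [-1.1861  1.6455  0.9016] 0.0048427445118811654 0.45243935677296265
```

move_arm:
  series:
    - [[0, 0, 0, 0.0, 0, -0.025, 0], [0, 0, 0, -0.01, 0, -0.015, 0], [0, 0, 0, 0, 0, 0, 0]]

```text
time_s: 35.9
tcp_pos: [0.5185, 0.3236, 0.208]
ee_rot: [[0.597, -0.153, -0.788], [-0.088, -0.988, 0.126], [-0.798, -0.005, -0.603]]
wrist_force: [-1.0, -0.1, -1.8]
gripper_width: 0.248
```

move_arm:
  series:
    - [[0, 0.02, 0, 0.0, 0, -0.04, 0], [0, 0, 0, -0.01, 0, -0.02, 0], [0, 0, 0, 0, 0, 0, 0]]

```text
time_s: 36.28
tcp_pos: [0.5183, 0.3238, 0.2078]
ee_rot: [[0.6, -0.154, -0.785], [-0.088, -0.988, 0.126], [-0.795, -0.006, -0.606]]
wrist_force: [0.8, -0.2, -0.4]
gripper_width: 0.248
```

```bash
python3 back.py 0 0 0 1; python3 -c "
from w import *
s=r.sense();print(s['moment'])
lift_pose('n5',('scene',))"
```

```text
now [0.5183 0.3238 0.2078] [ -9.0639 -32.476    0.422 ]
t 36.27 tcp [0.5183 0.3238 0.2078] n 1 turn [-0.035  0.066 -0.008] shift [0.007 0.006 0.011]
[ 0.041   1.6277 -0.071 ]
t 36.275 tcp [0.5183 0.3238 0.2078] F [ 0.8333 -0.1537 -0.4278] w 0.24802774511869718
exp [0.5489 0.3193 0.1673] [ -9.1088 -37.3259   0.4477]
scene 0.78 950 [0.5458 0.3205 0.1671] [ -8.4316 -32.3723  -0.3593] local off [-2.7284  0.746   1.7784] [-0.4194  4.954   0.5521] 0.0009259953322948151 0.988421052631579
```

The weight is taken by the cradle (force near 0), and the pose matches the original within 1 mm. Releasing.

move_arm:
  series:
    - [[0, 0, 0, 0, 0, 0, 0.3], [0, 0, 0, 0, 0, 0, 0.4], [0, 0, 0, 0, 0, 0, 0.6], [0, 0, 0, 0, 0, 0, 1], [0, 0, 0, 0, 0, 0, 1], [0, 0, 0, 0, 0, 0, 1], [0, 0, 0, 0, 0, 0, 1], [0, 0, 0, 0, 0, 0, 1]]

```text
time_s: 37.38
tcp_pos: [0.5183, 0.3245, 0.2069]
ee_rot: [[0.599, -0.152, -0.786], [-0.088, -0.988, 0.124], [-0.796, -0.006, -0.605]]
wrist_force: [-0.3, 0.5, -0.6]
gripper_width: 0.965
```

```bash
python3 -c "
from w import *
lift_pose('n6',('scene','wrist'))"
```

```text
t 37.375 tcp [0.5183 0.3245 0.2069] F [-0.342   0.4983 -0.5736] w 0.9646698992901058
exp [0.5489 0.32   0.1663] [ -8.9856 -37.2423   0.4017]
scene 0.97 1054 [0.5459 0.3204 0.1669] [ -7.9355 -32.2986  -0.4527] local off [-2.0344 -0.0813  2.2972] [-0.2548  4.9432  0.8651] 0.0008138294247239156 0.9924098671726755
wrist 0.94 4472 [0.5472 0.3197 0.1665] [ -6.8763 -34.3253  -0.8268] local off [-1.101  -0.5892  1.1466] [0.0054 2.9103 1.7221] 0.0005081150649995491 0.9923971377459749
all 5526 [0.5471 0.32   0.1665] [ -7.1718 -34.2153  -0.728 ] local off [-1.2377 -0.2518  1.1858] [-0.07    3.0225  1.4812] 0.0005852901362435768 0.9914947520810713
```

View pics/n6_wrist.png

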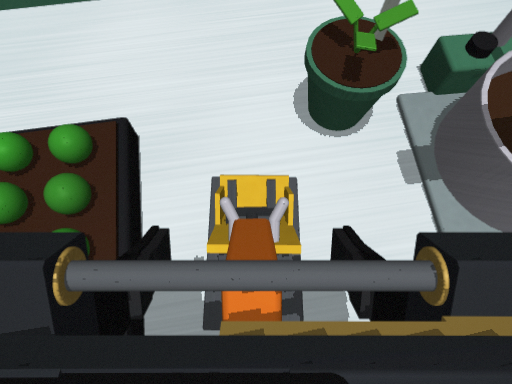

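The lifter is resting in the cradle, handle at (253,265), free between open fingers. Backing out along the shank.

move_arm:
  series:
    - [[0, 0, 0, -0.06, 0.01, 0.1, 1], [0, 0, 0, -0.12, 0.02, 0.19, 1], [0, 0, 0, -0.14, 0.02, 0.22, 1], [0, 0, 0, -0.14, 0.02, 0.22, 1], [0, 0, 0, -0.16, 0.02, 0.26, 1], [0, 0, 0, -0.16, 0.02, 0.26, 1], [0, 0, 0, -0.16, 0.02, 0.26, 1], [0, 0, 0, -0.14, 0.02, 0.22, 1], [0, 0, 0, -0.08, 0, 0.1, 1], [0, 0, 0, 0, 0, 0, 1], [0, 0, 0, 0, 0, 0, 1]]

```text
time_s: 38.95
tcp_pos: [0.4462, 0.3322, 0.3185]
ee_rot: [[0.596, -0.154, -0.788], [-0.09, -0.988, 0.125], [-0.798, -0.004, -0.603]]
wrist_force: [-0.3, 0.0, 0.2]
gripper_width: 1.002
```

```bash
cat > fin.py <<'E'
from fit import *
from h import *
s=r.sense();print(s["time_s"],s["tcp_pos"],s["joint_velocities"],s["wrist_force"])
tilt=R.from_euler("ZY",[-9,-32],degrees=True);I=R.identity()
for c in ("scene","side","wrist"):
    p,d=viewer.capture(c);cv2.imwrite(f"pics/f_{c}.png",p[:,:,::-1])
    for nm,f,x0,m in (("lifter",lifter,([.546,.319,.167],tilt),"full"),("lid",lid,([.54,-.272,.02],I),"full")):
        if c=="wrist" and nm=="lid": continue
        for q in spotter.trace(c,nm)[:1]:
            P,_=pts(c,q["mask"],d);P=P[f(x0[1].inv().apply(P-np.array(x0[0])))<.03]
            if len(P)<60: print(c,nm,"few");continue
            a,w,e,k=fit(f,P,x0,m);print(c,nm,round(q["conf"],2),len(P),a,w.as_euler("ZYX",degrees=True),e,k)
    if c!="wrist":
        for nm in ("green_pot","spray_bottle","trowel"):
            for q in spotter.trace(c,nm)[:1]:
                P,_=pts(c,q["mask"],d);print(c,nm,round(q["conf"],2),np.median(P,0))
E
python3 fin.py
```

```text
38.95 [0.4462 0.3322 0.3185] [ 0.0152 -0.03   -0.1815  0.0818 -0.0463 -0.1174] [-0.2747  0.0399  0.1594]
scene lifter 0.64 1085 [0.546  0.3204 0.167 ] [ -7.7896 -32.1249  -0.814 ] 0.0008178518223722325 0.976036866359447
scene lid 0.85 4607 [ 0.5393 -0.2721  0.0207] [0.0436 0.0799 0.1603] 0.000934656069676681 0.9919687432168439
scene green_pot 0.73 [0.7537 0.1845 0.0863]
scene spray_bottle 0.8 [ 0.7732 -0.1969  0.1132]
scene trowel 0.97 [0.3575 0.0065 0.0131]
side lifter 0.55 165 [0.5478 0.3217 0.1655] [ -6.2629 -32.8725  -1.292 ] 0.0006727445234939525 0.9696969696969697
side lid 0.55 2305 [ 0.5413 -0.2712  0.0187] [ 1.1577  0.0203 -0.1399] 0.0008692773414706737 0.9991323210412147
side green_pot 0.8 [0.7297 0.1987 0.0847]
side spray_bottle 0.78 [ 0.7432 -0.1829  0.1008]
side trowel 0.93 [0.3491 0.0125 0.0116]
wrist lifter 0.87 1290 [0.547  0.3179 0.1666] [ -8.1281 -32.5443  -0.0413] 0.00032104694957467775 0.9930232558139535
```

View pics/f_scene.png

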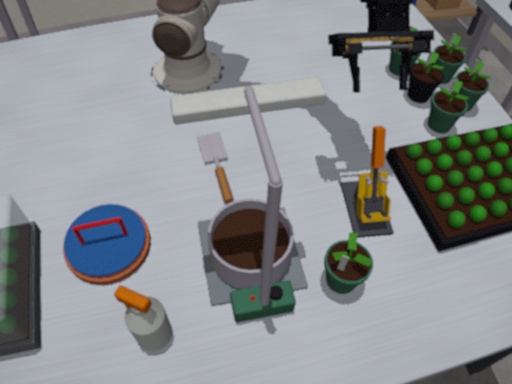

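View pics/f_wrist.png

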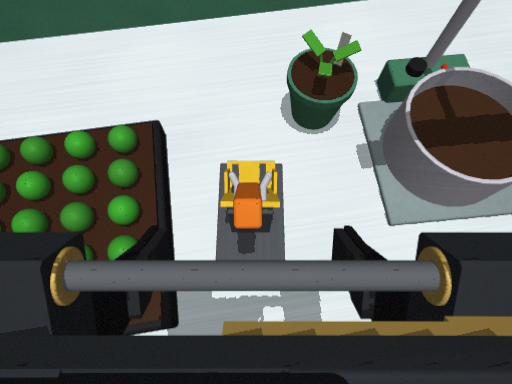

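The scene shows the lid flat on the slab at (107,240) and the lifter home at (376,180). The hand is clear, and the pot, bottle and trowel haven't moved. Handing in.

```bash
python3 -c "
from station import r
print(r.finish_job(), r.sense()['time_s'])"
```

```text
the job is handed in; nothing more can be done
the job is handed in; nothing more can be done
```

The job is done and handed in at about 39.6 s of the 72 s allowed. The lid is on the slab and the lifter is back in its cradle.

**What I did:** I took the lifter out square to the ramp, hooked the loop and lifted the lid clear of the drum. I drew it back from under the lamp, carried it across hanging level, and lowered it until the load came off. Then I unhooked the lifter and set it back on the ramp and ledge.

**Last checks:**
- **Lid:** It lies flat, with tilt under 0.2°. Its centre is within about 1 mm of the slab's centre.
- **Lifter:** It is within about 1 mm of its original position by the scene and wrist cameras. The side camera, with few points, put it about 3 mm off. Lean read 32.1–32.9° and yaw within about 1–2° of the start.
- **Surroundings:** The pot, spray bottle and trowel read within about 1 mm of the start. The highest wrist force I read was about 6 N, and I saw no contact with the lamp.

**What did not go to plan:**
- My first hand orientation drove joint 6 to its limit, so I turned the hand half a turn before gripping.
- The lifter turned about 5° in the grip as it came out of the cradle. I measured that, allowed for it, and it held steady under the lid.
- Some wrist-camera fits of the held lifter disagreed by about 2°, and one failed outright while the handle filled the view. I relied on the scene camera for those.

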